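# Snap the oil pipe into its clips on the valve body

## Robot

A 6-joint arm with a two-finger parallel gripper is mounted at the origin on the work surface. World frame = base frame: x ahead of the robot, y to its left, z up, the work surface at z = 0. Lengths are in m, angles in rad, forces in N, time in s.
With the tool pointing down it reaches from about 0.35 to 0.975 m from the base axis. Payload 7.1 kg.
Tool frame: the origin (TCP) lies at the very end of the fingers, on their centre line; the grasp point (between the pads) lies 19 mm behind it; z points along the fingers, y is the direction in which the jaws open and shut (so a half turn about z gives the same grasp; the last joint's range is limited). The gripper opens to 88 mm and grips with 3 to 60 N. Pads are 20 mm wide; open, the fingers measure 115 mm over their backs; the gripper's body (75 mm by 178 mm) begins 61 mm behind the grasp point.
Start: joints at [-1.27, 0.423, 1.63, -0, 1.089, -0.019], TCP at [0.197, -0.593, 0.223] pointing down, gripper open.
Joint ranges: [-3, 3], [-0.9, 2.11], [0.09, 2.58], [-1.31, 4.45], [0.11, 2.69], [-2.54, 2.54]. Speed limits (rad/s): [2.39, 2.39, 3.01, 3.14, 3.14, 3.14].

## Interface

Orientations are given as a unit quaternion [w, x, y, z].
In Python, from plant import get_state, read_camera, hand_in gives the robot as it stands.
- The arm moves only by the shell command python3 -m pendant 'ROWS' [FORCE]. ROWS is JSON, a list of rows, each an object with "claw": the opening, from -1 (shut) to 1 (fully open); "translation": the shift along the world's x, y, z in mm, a list of three; "angular": the turn, a rotation vector about the world's x, y, z in rad, a list of three. A call has 1 to 5 rows; each row is the pose to reach, as a shift and turn from the pose commanded when the call began; what a row does not reach only later rows make up. A row lasts 1/12 s, in which the tool goes at most 41.7 mm and 7.16 degrees, less where a joint would pass 70% of its speed; a pose out of reach is approached as far as the arm can. A call with a gripper value outside its range is refused whole. The fingers move at their own pace and stop on an object; FORCE is the grip in N (left out, the last holds). Time passes only in rows, so rows that repeat a pose let the fingers close. It gives the time, the measured TCP pose, the force and the opening at its end, in the units of the state.
- get_state(): the state, without advancing time (a new reading comes with each control period).
- read_camera(name): name is "scene" or "top" or "wrist"; returns a dict with "pixels" (400x640x3 uint8, red, green, blue), "camera_matrix" (3x3 intrinsics, pixels), "extrinsics" (4x4, takes a point from camera to world coordinates). Camera axes: x right, y down, z forward; pixel columns grow to the right and rows downward; lengths in m; the calibration is good to about 2 mm. A picture is of the moment at which its call begins. There is no depth.
- hand_in(): hands the job in, once; it reports no verdict.
The state is a dict: "time_s": time; "q": joint angles; "qvel": joint speeds; "joint_torque": joint torques, N m; "position": TCP position; "orientation": TCP orientation; "wrist_force": force on the tool from outside, world axes, zero at the start; "wrist_torque": the same for the moment, N m; "opening": opening from 0.0 (shut) to 1.0 (fully open).
Only numpy, scipy, OpenCV 4.12 (cv2) and the standard library are available. Lean on these libraries where they do the work, as an engineer would, in place of code of your own. Each camera call takes 0.05 s, during which the arm holds its last target.

## Task

Fit the long steel oil pipe with the collar to the gearbox valve body: take it from the notched parts rack, hold it in line with and just short of the port, press it sideways down into its two spring clips until both have snapped over it, then slide it along in the clips, spigot into the port, until you feel its collar come up firmly against the adapter ring of the port. Go by feel and never force it: the clips and the port stand a gentle hand's push, not a shove. Let go, leave the pipe fully home, and leave the other things lying where they are.

Things in the scene. Friction and masses are not known exactly. Their poses are not given: they have to be found in the camera images.
- pipe_center (a point): centre of the pipe to be fitted, on its axis: a straight oiled steel pipe, 16 mm diameter, 228 mm long, about 130 g, with a raised collar near one end; it lies in two V-notches of the khaki rack. Axes: y along the pipe towards the collar end; x and z across it (it may be rolled about y). Middle 80 mm is plain and free to grip between the rack's rails
- pipe_collar (a point): centre of the collar's front face (the face that bears on the port), on the pipe axis, 100 mm from the pipe's centre. Collar 24 mm diameter, 4 mm thick; ahead of it a 14 mm long, 16 mm diameter spigot, tapered over its last 4 mm, goes into the port
- pipe_tail (a point): the pipe's other, plain end, on its axis, 114 mm from the pipe's centre
- clip_mid (a point): point midway between the two spring clips on the fitted pipe's axis, 53 mm above the bench. Axes: y along the fitted pipe towards the port, z up (out of the clips' mouths). Below it between the clips the casting's top lies 23 mm lower, so there is room for fingertips; 66 mm are free between the clips along y
- clip_near (a point): centre of the spring clip nearer the port, on the fitted pipe's axis, 40 mm from clip_mid. A C of two sprung steel arms, 14 mm long along the pipe, open upward: lips 20 mm apart at the top, 14 mm above this point, narrowing to a 10 mm throat 6 mm above it. Pressing the pipe through takes 4 to 8 N a clip, then it snaps down onto the clip's floor; pull-out about 7 N. Both let it slide lengthwise with 2 to 6 N drag
- clip_far (a point): centre of the same kind of spring clip farther from the port, on the fitted pipe's axis, 40 mm on the other side of clip_mid
- port_mouth (a point): centre of the port block's face, on the fitted pipe's axis, 100 mm from clip_mid. Aluminium block 38 mm square. From it stands a steel adapter tube, 27 mm outside, 19 mm bore, screwed in: its front face is 2 to 12 mm out from here, it differs each time and is not measured: feel for it. The collar must bear on that face. Seat disc adapter_c0 is 17 mm behind it. y into the bore, z up
- valve_body: the gearbox valve unit, an aluminium casting 130 x 250 x 30 mm with worm-track channels, clamped to the bench, carrying the clips (on 13 mm pedestals) and the port; its highest part is the port block, 72 mm above the bench. Origin at the centre of its underside, y along the fitted pipe towards the port, z up
- port: the port block with its adapter; origin and axes as port_mouth. To clear the adapter with the spigot while snapping, keep the pipe's centre 28 to 44 mm short of clip_mid (nearer, the spigot meets the adapter; farther, the collar meets clip_near)
- clip_floor: the two flat steel floors of the clips, 18 x 14 mm each, on which the snapped-in pipe rests; their top lies 8 mm below clip_near and clip_far; origin and axes as valve_body
- pipe: the pipe to be fitted; origin and axes as pipe_center
- rack: khaki parts rack 164 x 116 mm fixed on the bench: two notched rails 36 mm high, 8 mm thick, 90 mm apart, with three V-notches at 50 mm pitch; a pipe in a notch has its axis 36 mm above the bench, along the rack's y. Origin at the centre of its underside; long side along x
- short_pipe: bystander: a shorter plain steel pipe without a collar, 16 mm diameter, 135 mm long, in another notch of the rack; origin at its centre, y along it; leave it there
- cup: bystander: red plastic cup, 64 mm diameter, 45 mm high, on the bench; origin at the centre of its underside
- pick: bystander: hand pick with a green handle, 150 mm long, on the bench; origin below its middle, x along it towards the tip
- tweezers: bystander: steel tweezers, 120 mm long, on the bench; origin at their middle, underside

How it is judged:
On the way, in this order (a step that is already met when the one before it is completed fails the run):
1. the pipe has been snapped sideways down into both clips (x of pipe_center in the frame of clip_mid between -0.002 and 0.002 m and z of pipe_center in the frame of clip_mid between -0.002 and 0.002 m and angle between the y axis of pipe_center and the y axis of clip_mid, either way round below 0.035 rad and y of pipe_center in the frame of clip_mid between -0.055 and -0.014 m), for 0.2 s.
2. the pipe has been slid along in the clips until its collar bears on the port's adapter with at least 2 N (y of adapter_c0 in the frame of pipe_collar between 0.0155 and 0.0185 m and contact force between pipe and port above 2 N), for 0.04 s.
At the end, for the whole second after the job is handed in: The pipe lies snapped down in both clips (its axis within 2 mm of the clips' axis and within 0.035 rad of parallel), its collar face within 1.5 mm of the adapter's front face (adapter_c0 17 mm ahead of the collar face), at rest and released (x of pipe_center in the frame of clip_mid between -0.002 and 0.002 m and z of pipe_center in the frame of clip_mid between -0.002 and 0.002 m and angle between the y axis of pipe_center and the y axis of clip_mid, either way round below 0.035 rad and y of adapter_c0 in the frame of pipe_collar between 0.0155 and 0.0185 m and linear speed of pipe below 0.01 m/s); the robot touches nothing.
It fails at once if the collar or spigot was driven against the port with more than 25 N (contact force between pipe and port above 25 N).
It fails at once if the pipe was pressed down on the clips' floors with more than 30 N (the clips' own hold counts for about 7 N of it) (contact force between pipe and clip_floor above 30 N).
It fails at once if all the contact forces of the pipe with the valve body, clips and port together passed 60 N (the closed clips' own squeeze counts for about 20 N of it) (contact force between pipe and valve_body above 60 N).
It fails at once if the gripper or arm pressed on the valve body with more than 15 N (contact force between any of the arm, the fingers and valve_body above 15 N).
It fails at once if a bystander was moved more than 30 mm (distance of any of cup, pick, tweezers, short_pipe from where it was at the start of the episode above 0.03 m).
It also fails if it takes over 51 s, if anything falls off the work surface, if the arm or the gripper's body presses on something with over 40 N, if the wrist force passes 120 N, or if a joint passes its speed limit or range.

## Working session

There is one attempt and no reset: what is moved stays moved. The work goes in short steps, Python scripts to look and compute and a shell command to move; the robot and the scene stay as the last step left them, time stands still between calls to the robot, and variables do not carry over. Pictures are saved under pics/ and viewed, and the job is handed in when it is done.

```bash
ls; mkdir -p pics; python3 - <<'E'
from plant import get_state, read_camera
import cv2,numpy as np
s=get_state(); print({k:np.round(v,3).tolist() for k,v in s.items()})
for n in ["scene","top","wrist"]:
    c=read_camera(n); cv2.imwrite(f"pics/{n}0.png",c["pixels"][:,:,::-1]); print(n,c["camera_matrix"].round(2).tolist(),c["extrinsics"].round(4).tolist())
E
```

```text
pics
{'time_s': 0.0, 'q': [-1.27, 0.424, 1.631, -0.0, 1.089, -0.019], 'qvel': [0.0, -0.0, -0.002, -0.001, 0.0, 0.001], 'joint_torque': [0.001, -54.463, -27.366, 0.064, 0.023, -0.0], 'position': [0.196, -0.593, 0.222], 'orientation': [-0.001, 0.987, 0.159, -0.0], 'wrist_force': [0.183, 0.734, 0.472], 'wrist_torque': [-0.001, 0.005, -0.006], 'opening': 1.004}
scene [[414.88, 0.0, 317.73], [0.0, 414.88, 201.37], [0.0, 0.0, 1.0]] [[-0.6939, 0.4617, -0.5526, 1.0614], [0.72, 0.4509, -0.5274, 0.4535], [0.0057, -0.7639, -0.6453, 0.6006], [0.0, 0.0, 0.0, 1.0]]
top [[410.25, 0.0, 321.88], [0.0, 410.25, 202.37], [0.0, 0.0, 1.0]] [[0.0004, -0.9893, 0.1456, 0.4685], [-1.0, 0.0008, 0.008, -0.0105], [-0.008, -0.1456, -0.9893, 0.9513], [0.0, 0.0, 0.0, 1.0]]
wrist [[323.49, 0.0, 325.25], [0.0, 323.49, 197.62], [0.0, 0.0, 1.0]] [[0.3145, -0.9095, -0.2718, 0.2707], [-0.9492, -0.3021, -0.0876, -0.5676], [-0.0024, 0.2856, -0.9584, 0.3847], [0.0, 0.0, 0.0, 1.0]]
```

View pics/scene0.png

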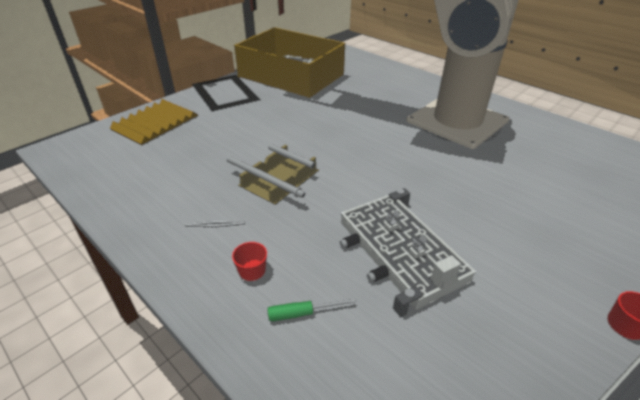

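View pics/top0.png

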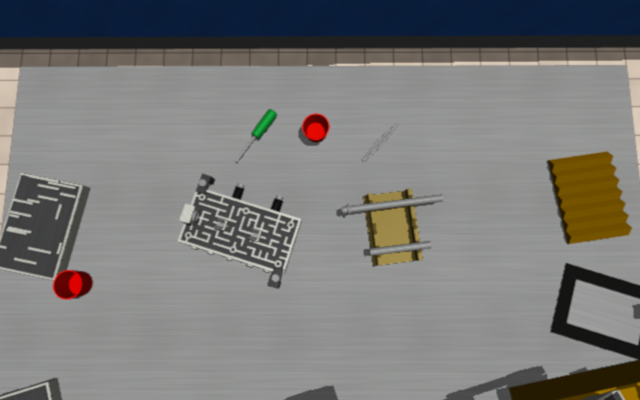

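View pics/wrist0.png

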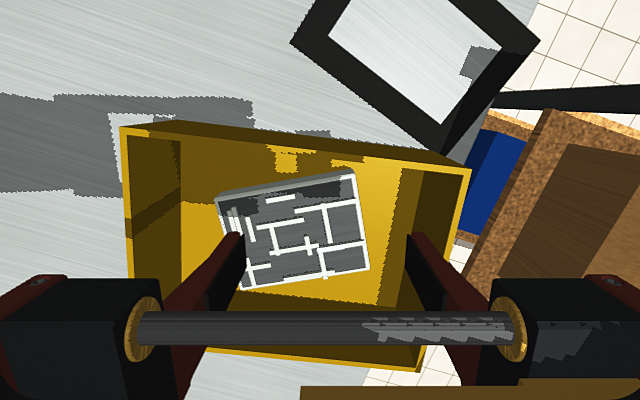

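The top view shows the pipe with its collar at about (345,211) and its tail at (442,198). The casting is at about (240,228), with its port block at (188,214). Next I'll zoom in on both.

```bash
python3 - <<'E'
import cv2
a=cv2.imread("pics/top0.png")
cv2.imwrite("pics/z1.png",cv2.resize(a[165:295,170:310],None,fx=5.7,fy=4.6*1,interpolation=cv2.INTER_CUBIC)[:, :800])
cv2.imwrite("pics/z2.png",cv2.resize(a[180:275,325:455],None,fx=6,fy=6,interpolation=cv2.INTER_CUBIC))
b=cv2.imread("pics/scene0.png")
cv2.imwrite("pics/z3.png",cv2.resize(b[180:320,330:490],None,fx=4,fy=4,interpolation=cv2.INTER_CUBIC))
E
```

```text
(no output)
```

View pics/z1.png

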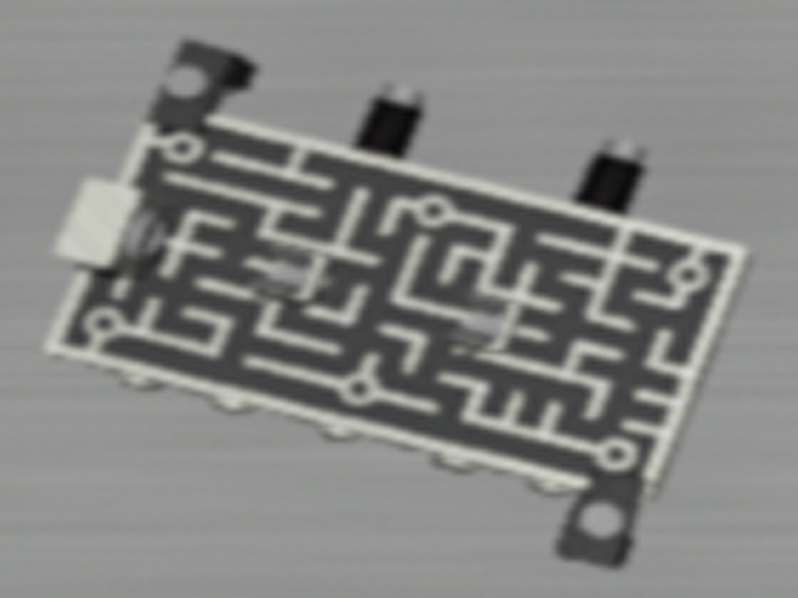

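View pics/z2.png

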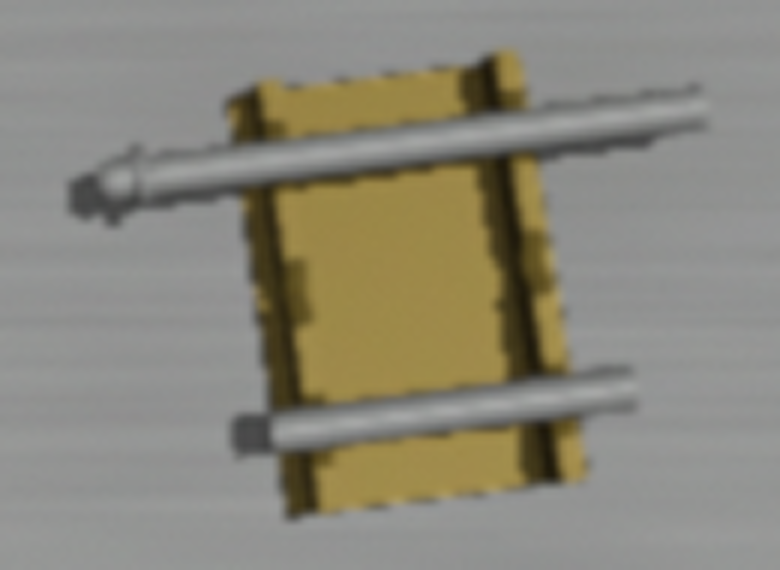

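View pics/z3.png

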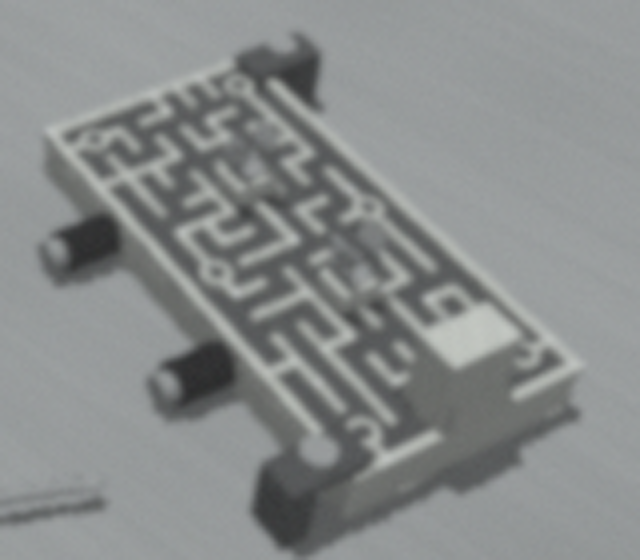

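The casting's port is at the left (+y) end, and the clips are near z1 (290,270) and (485,320). The pipe's collar end also points to +y. I'll get coarse positions from the top view, then refine them with the wrist camera.

```bash
cat > h.py <<'E'
import numpy as np,cv2
from plant import get_state, read_camera
def ray(c,u,v):
    K,E=c["camera_matrix"],c["extrinsics"]
    d=E[:3,:3]@np.linalg.solve(K,[u,v,1.0]); return E[:3,3],d
def atz(c,u,v,z):
    o,d=ray(c,u,v); return o+d*(z-o[2])/d[2]
def proj(c,P):
    K,E=c["camera_matrix"],c["extrinsics"]
    p=(np.atleast_2d(P)-E[:3,3])@E[:3,:3]; p=p@K.T; return p[:,:2]/p[:,2:]
def snap(n,f):
    c=read_camera(n); cv2.imwrite(f,c["pixels"][:,:,::-1]); np.savez(f[:-3]+"npz",**c); return c
def load(f): return dict(np.load(f))
E
python3 - <<'E'
from h import *
c=read_camera("top")
z2=lambda x,y:(325+x/6-.5,180+y/6-.5)
z1=lambda x,y:(170+x/5.7-.5,165+y/4.6-.5)
a=atz(c,*z2(122,183),.036); t=atz(c,*z2(705,110),.036)
print("collar",a,"tail",t,np.linalg.norm(a-t),np.arctan2((a-t)[1],(a-t)[0]))
# body corners, top z=.03
for p in [(145,122),(748,245),(655,490),(48,350)]:
    print(p,atz(c,*z1(*p),.03))
for p in [(290,270),(485,320)]: print("clip",atz(c,*z1(*p),.045))
for p in [(88,180),(55,250),(105,268),(142,190)]: print("block",atz(c,*z1(*p),.072))
s0=atz(c,*z2(635,385),.036);s1=atz(c,*z2(250,435),.036);print("short",s0,s1)
E
```

```text
collar [ 0.58586735 -0.05471887  0.036     ] tail [ 0.61335792 -0.27380625  0.036     ] 0.22080536348554952 1.6956215840262652
(145, 122) [0.63057757 0.28701428 0.03      ]
(748, 245) [0.5690353  0.04469556 0.03      ]
(655, 490) [0.45035765 0.07994996 0.03      ]
(48, 350) [0.51765239 0.32018375 0.03      ]
clip [0.5553583  0.22222933 0.045     ]
clip [0.53121787 0.14556463 0.045     ]
block [0.59542657 0.29395568 0.072     ]
block [0.56222986 0.30486407 0.072     ]
block [0.55374141 0.28546075 0.072     ]
block [0.59064557 0.27311454 0.072     ]
short [ 0.51048466 -0.24365594  0.036     ] [ 0.49211082 -0.1011978   0.036     ]
```

```bash
R='x'; python3 -m pendant '[{"claw":1,"translation":[27,30,0],"angular":[0,0,0.09]},{"claw":1,"translation":[54,60,0],"angular":[0,0,0.18]},{"claw":1,"translation":[81,90,0],"angular":[0,0,0.275]},{"claw":1,"translation":[108,121,0],"angular":[0,0,0.367]},{"claw":1,"translation":[135,151,0],"angular":[0,0,0.458]}]' 40
python3 -m pendant '[{"claw":1,"translation":[27,30,0],"angular":[0,0,0.09]},{"claw":1,"translation":[54,60,0],"angular":[0,0,0.18]},{"claw":1,"translation":[81,90,0],"angular":[0,0,0.275]},{"claw":1,"translation":[108,121,0],"angular":[0,0,0.367]},{"claw":1,"translation":[135,151,0],"angular":[0,0,0.458]}]'
python3 -m pendant '[{"claw":1,"translation":[27,30,0],"angular":[0,0,0.09]},{"claw":1,"translation":[54,60,0],"angular":[0,0,0.18]},{"claw":0.5,"translation":[81,90,0],"angular":[0,0,0.275]},{"claw":0.3,"translation":[108,121,0],"angular":[0,0,0.367]},{"claw":0.2,"translation":[131,149,0],"angular":[0,0,0.458]}]'
python3 -m pendant '[{"claw":0.2,"translation":[0,0,0],"angular":[0,0,0]},{"claw":0.2,"translation":[0,0,0],"angular":[0,0,0]},{"claw":0.2,"translation":[0,0,0],"angular":[0,0,0]}]'
python3 - <<'E'
from h import *
c=snap("wrist","pics/w1.png"); s=get_state(); print(s["position"],s["orientation"],s["opening"]); print(c["extrinsics"].round(4))
E
```

```text
time_s: 0.62
position: [0.3322, -0.4406, 0.2226]
orientation: [-0.0, 0.925, 0.381, -0.0]
wrist_force: [0.6, -0.0, -0.4]
opening: 1.001
time_s: 1.03
position: [0.4674, -0.2895, 0.2227]
orientation: [-0.0, 0.814, 0.581, 0.0]
wrist_force: [0.0, -0.7, -0.1]
opening: 1.0
time_s: 1.45
position: [0.5989, -0.1401, 0.2226]
orientation: [0.0, 0.66, 0.751, 0.0]
wrist_force: [0.8, 0.1, -0.4]
opening: 0.808
time_s: 1.7
position: [0.5968, -0.1424, 0.2222]
orientation: [-0.0, 0.662, 0.749, -0.0]
wrist_force: [-0.2, 0.1, -0.4]
opening: 0.61
[ 0.59657273 -0.14298241  0.22238236] [-3.81731041e-04  6.62875195e-01  7.48729714e-01 -3.80768820e-04] 0.6030923502432474
[[ 9.925e-01  1.176e-01  3.400e-02  5.871e-01]
 [ 1.224e-01 -9.513e-01 -2.828e-01 -6.370e-02]
 [-9.000e-04  2.849e-01 -9.586e-01  3.849e-01]
 [ 0.000e+00  0.000e+00  0.000e+00  1.000e+00]]
```

View pics/w1.png

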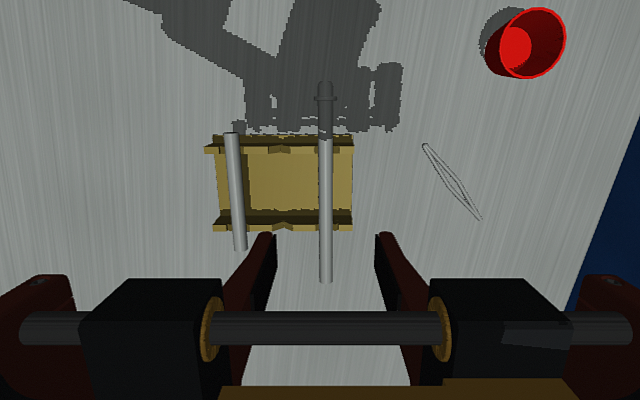

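The wrist view shows the pipe nearly vertical, from the spigot end at about (325,82) to the tail at (327,282). The collar is near row 98. I'll measure it on a zoomed crop.

```bash
python3 - <<'E'
import cv2
a=cv2.imread("pics/w1.png")
cv2.imwrite("pics/w1a.png",cv2.resize(a[70:145,280:380],None,fx=8,fy=8,interpolation=cv2.INTER_NEAREST))
cv2.imwrite("pics/w1b.png",cv2.resize(a[220:295,280:380],None,fx=8,fy=8,interpolation=cv2.INTER_NEAREST))
E
```

```text
(no output)
```

View pics/w1a.png

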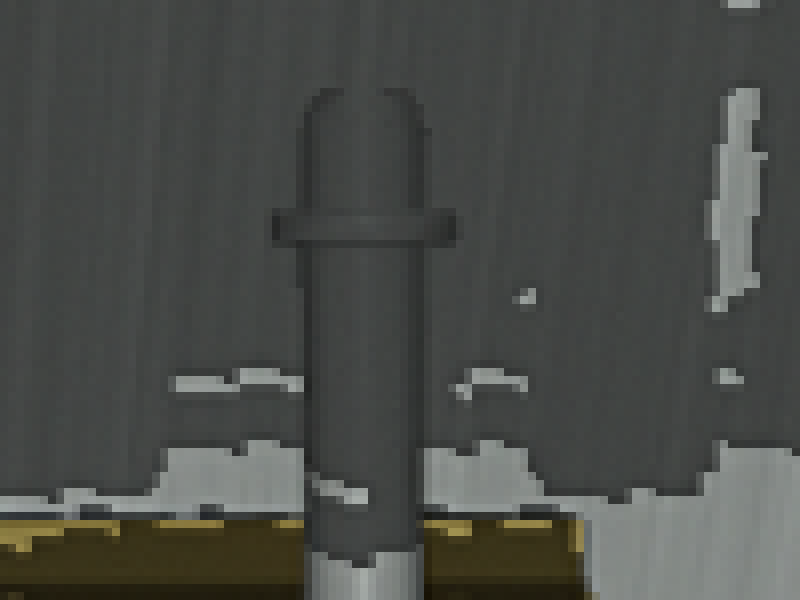

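View pics/w1b.png

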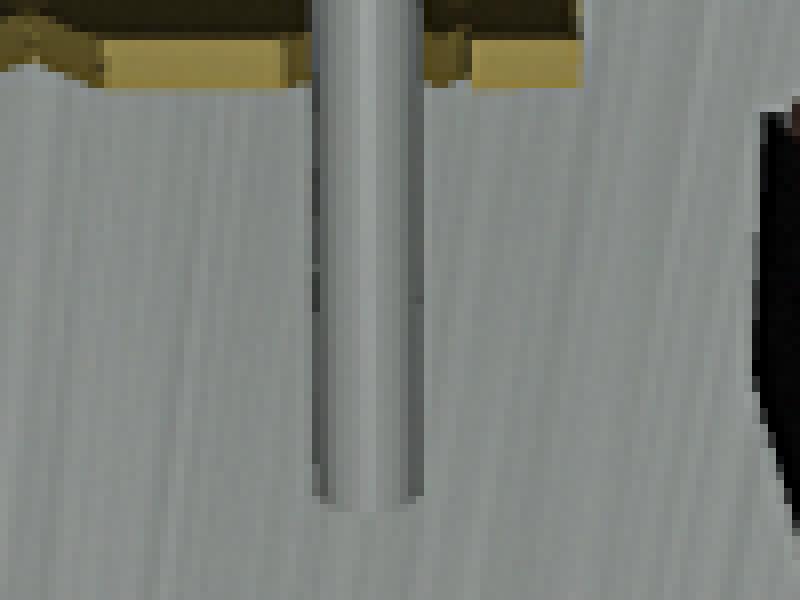

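```bash
python3 - <<'E'
from h import *
c=load("pics/w1.npz")
a=atz(c,325.0,95.5,.048); b=atz(c,325.0,99.8,.048); t=atz(c,325.6,283.5,.044); m=atz(c,325.0,135,.044)
sp=atz(c,325,80.6,.036)
ax1=atz(c,325.05,110,.036);ax2=atz(c,325.6,270,.036)
d=ax1-ax2;print("axis",ax1,ax2,"ang",np.degrees(np.arctan2(d[1],d[0])))
u=d/np.linalg.norm(d)
print(a,b,t,"collar-tail",(a-t)@u,"spigot-collar",(sp-a)@u,"collar thick",(a-b)@u)
cen1=t+u*114; 
f=lambda P:ax2+u*((P-ax2)@u)
print("centre from tail",f(t)+u*.114,"from collar",f(a)-u*.1)
s=get_state()
q=s["orientation"]
from scipy.spatial.transform import Rotation as R
M=R.from_quat([q[1],q[2],q[3],q[0]]).as_matrix();print("toolx ang",np.degrees(np.arctan2(M[1,0],M[0,0])),M.round(3).tolist())
g=(f(t)+u*.114+f(a)-u*.1)/2+u*.018
print("grip",g,"shift mm",(g-s["position"])*1000)
E
```

```text
axis [ 0.58762422 -0.07217248  0.036     ] [ 0.6110388  -0.25691333  0.036     ] ang 97.22331626297532
[ 0.58585802 -0.05808301  0.048     ] [ 0.58635752 -0.06214122  0.048     ] [ 0.61269976 -0.2703552   0.044     ] collar-tail 0.21396251782628206 spigot-collar 0.014642266237482073 collar thick 0.004088806107973343
centre from tail [ 0.59840778 -0.15725462  0.036     ] from collar [ 0.59841249 -0.15729181  0.036     ]
toolx ang 96.9609393759943 [[-0.121, 0.993, -0.001], [0.993, 0.121, -0.0], [0.0, -0.001, -1.0]]
grip [ 0.59614687 -0.13941607  0.036     ] shift mm [  -0.42586186    3.566336   -186.38236009]
```

The pipe dimensions agree: collar to tail measures 213.96 mm against 214, and both centre estimates match. Before picking it up, I'll measure the clips and port with the wrist camera.

```bash
python3 -m pendant '[{"claw":0.2,"translation":[-6,40,0],"angular":[0,0,-0.05]},{"claw":0.2,"translation":[-13,80,0],"angular":[0,0,-0.1]},{"claw":0.2,"translation":[-20,120,0],"angular":[0,0,-0.15]},{"claw":0.2,"translation":[-27,160,0],"angular":[0,0,-0.2]},{"claw":0.2,"translation":[-33,200,0],"angular":[0,0,-0.25]}]'
python3 -m pendant '[{"claw":0.2,"translation":[-7,40,0],"angular":[0,0,-0.05]},{"claw":0.2,"translation":[-14,80,0],"angular":[0,0,-0.1]},{"claw":0.2,"translation":[-21,127,0],"angular":[0,0,-0.14]},{"claw":0.2,"translation":[-21,127,0],"angular":[0,0,-0.14]},{"claw":0.2,"translation":[-21,127,0],"angular":[0,0,-0.14]}]'
python3 -m pendant '[{"claw":0.2,"translation":[0,0,0],"angular":[0,0,0]},{"claw":0.2,"translation":[0,0,0],"angular":[0,0,0]}]'
python3 - <<'E'
from h import *
c=snap("wrist","pics/w2.png"); s=get_state(); print(s["position"],s["orientation"],s["qvel"].round(3) if hasattr(s["qvel"],'round') else s["qvel"])
E
```

```text
time_s: 2.17
position: [0.5633, 0.0574, 0.2228]
orientation: [0.0, 0.753, 0.658, -0.0]
wrist_force: [0.3, 0.7, -0.6]
opening: 0.6
time_s: 2.58
position: [0.543, 0.1854, 0.2228]
orientation: [0.0, 0.794, 0.607, -0.0]
wrist_force: [-0.5, -0.3, -0.1]
opening: 0.601
time_s: 2.75
position: [0.5437, 0.1827, 0.2227]
orientation: [0.0, 0.796, 0.606, -0.0]
wrist_force: [-0.4, -0.2, -0.6]
opening: 0.597
[0.54379826 0.18263634 0.22267979] [ 1.06897845e-04  7.95642624e-01  6.05766273e-01 -1.58085454e-04] [ 0.     0.002 -0.003  0.    -0.001  0.001]
```

View pics/w2.png

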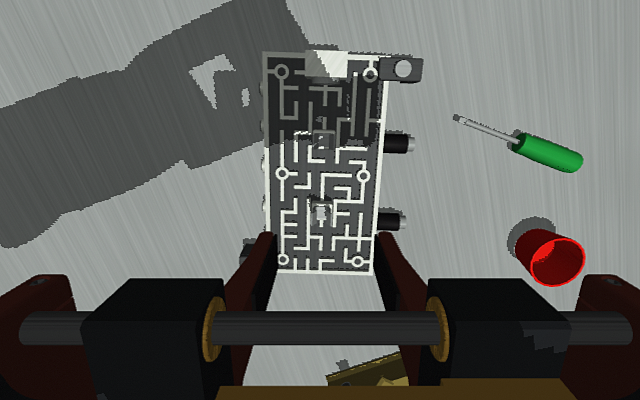

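The wrist view shows the casting with the port block at about (327,63) and the clips near (322,140) and (321,210). I'll zoom in on the details.

```bash
python3 - <<'E'
import cv2
a=cv2.imread("pics/w2.png")
f=lambda r,c,n,s:cv2.imwrite(n,cv2.convertScaleAbs(cv2.resize(a[r[0]:r[1],c[0]:c[1]],None,fx=s,fy=s,interpolation=cv2.INTER_NEAREST),alpha=1.3))
f((45,160),(255,395),"pics/w2a.png",5.5)
f((185,285),(255,395),"pics/w2b.png",5.5)
E
```

```text
(no output)
```

View pics/w2a.png

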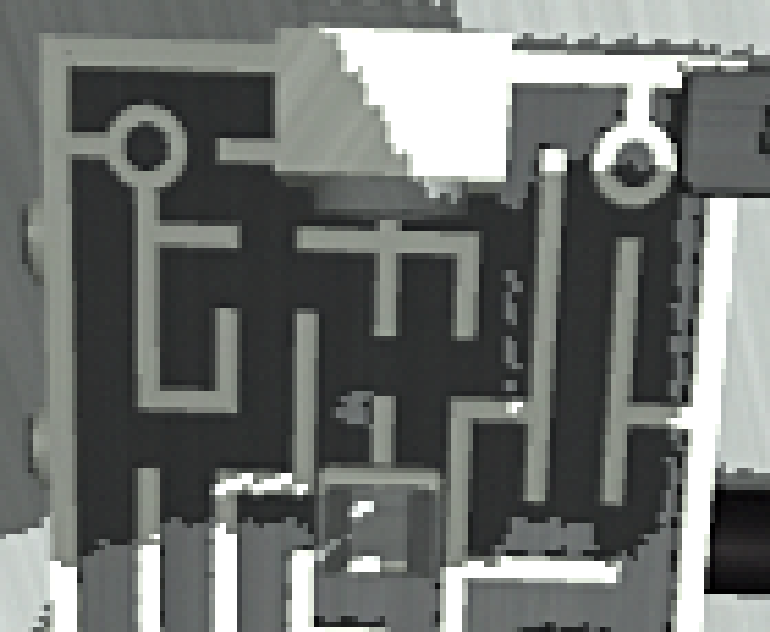

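View pics/w2b.png

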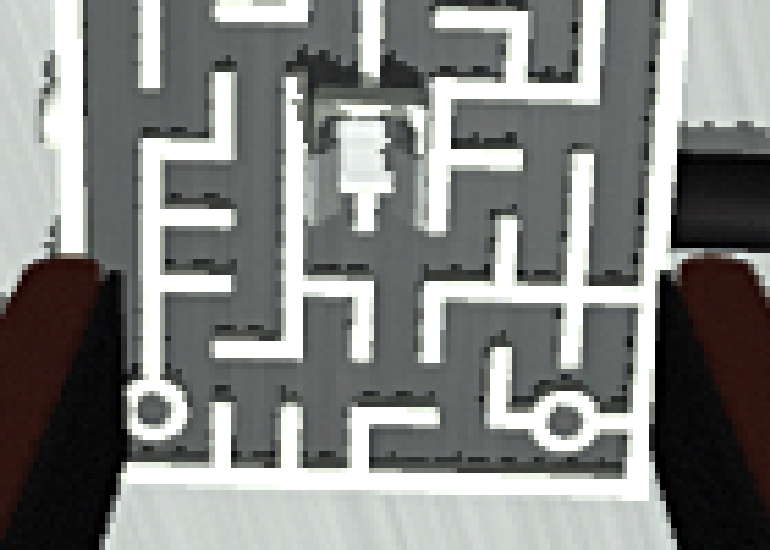

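```bash
python3 - <<'E'
from h import *
c=load("pics/w2.npz"); ct=load("pics/w2.npz")
A=lambda x,y:(255+x/5.5-.5,45+y/5.5-.5); B=lambda x,y:(255+x/5.5-.5,185+y/5.5-.5)
P=lambda uv,z:atz(c,*uv,z)
TL=P(A(40,33),.03); BR=P(B(648,498),.03); B1=P(B(122,483),.03); L2=P(B(60,250),.03); L1=P(B(52,0),.03);R1=P(B(690,0),.03);R2=P(B(648,480),.03)
ang=lambda a,b:np.degrees(np.arctan2(*(b-a)[[1,0]]))
print("left edge",ang(L2,TL),"right",ang(R2,R1),"bottom-90",ang(B1,BR)+90)
bl=P(A(275,178),.072); br=P(A(510,182),.072); kl=P(A(285,28),.072); kr=P(A(513,33),.072)
print("block",bl,br,kl,kr,"width",np.linalg.norm(bl-br),np.linalg.norm(kl-kr),ang(bl,br)+90,np.linalg.norm(bl-kl))
th=np.radians(np.mean([ang(L2,TL),ang(bl,br)+90])); print(np.degrees(th))
u=np.array([np.cos(th),np.sin(th),0]); x=np.array([np.sin(th),-np.cos(th),0])
O=(bl+br)/2
for n,p in dict(TL=TL,BR=BR,L1=L1,L2=L2,R1=R1,B1=B1,bl=bl,br=br).items(): print(n,((p-O)@x).round(4),((p-O)@u).round(4))
print("port mouth",O,"clip_mid",O-.1*u)
for nm,f,pts in [("near",A,[(318,470),(440,470),(325,570),(440,575)]),("far",B,[(303,90),(430,90),(305,225),(425,225)])]:
  for z in(.03,.043,.067):
    print(nm,z,[(((P(f(*q),z)-O)@x*1000).round(1),((P(f(*q),z)-O)@u*1000).round(1)) for q in pts])
E
```

```text
left edge 72.65955918913943 right 72.50829869818521 bottom-90 72.78123895957698
block [0.55165116 0.28478375 0.072     ] [0.58896021 0.27386506 0.072     ] [0.55965857 0.30620189 0.072     ] [0.59501866 0.29569309 0.072     ] width 0.03887393931168831 0.03688863181346679 73.6876059453852 0.022866029590478742
73.17358256726232
TL -0.0653 0.0265
BR 0.0631 -0.225
L1 -0.0672 -0.113
L2 -0.0671 -0.1684
R1 0.0641 -0.1097
B1 -0.0548 -0.2241
bl -0.0194 -0.0002
br 0.0194 0.0002
port mouth [0.57030569 0.27932441 0.072     ] clip_mid [0.54135837 0.18360579 0.072     ]
near 0.03 [(np.float64(-13.3), np.float64(-51.0)), (np.float64(10.7), np.float64(-50.4)), (np.float64(-11.6), np.float64(-70.5)), (np.float64(11.3), np.float64(-70.9))]
near 0.043 [(np.float64(-12.8), np.float64(-49.9)), (np.float64(10.3), np.float64(-49.3)), (np.float64(-11.2), np.float64(-68.7)), (np.float64(10.9), np.float64(-69.1))]
near 0.067 [(np.float64(-11.9), np.float64(-47.8)), (np.float64(9.6), np.float64(-47.3)), (np.float64(-10.4), np.float64(-65.3)), (np.float64(10.2), np.float64(-65.7))]
far 0.03 [(np.float64(-15.3), np.float64(-131.1)), (np.float64(11.2), np.float64(-130.4)), (np.float64(-14.5), np.float64(-161.3)), (np.float64(11.1), np.float64(-160.7))]
far 0.043 [(np.float64(-14.7), np.float64(-127.1)), (np.float64(10.8), np.float64(-126.4)), (np.float64(-14.0), np.float64(-156.2)), (np.float64(10.7), np.float64(-155.5))]
far 0.067 [(np.float64(-13.7), np.float64(-119.6)), (np.float64(10.1), np.float64(-119.0)), (np.float64(-13.0), np.float64(-146.7)), (np.float64(10.0), np.float64(-146.1))]
```

```bash
python3 - <<'E'
from h import *
c=load("pics/w2.npz")
A=lambda x,y:(255+x/5.5-.5,45+y/5.5-.5); B=lambda x,y:(255+x/5.5-.5,185+y/5.5-.5)
P=lambda uv,z:atz(c,*uv,z)
th=np.radians(72.65)
u=np.array([np.cos(th),np.sin(th),0]); x=np.array([np.sin(th),-np.cos(th),0])
O=(P(A(275,178),.072)+P(A(510,182),.072))/2
L=lambda p:((p-O)@x*1000).round(1)
print("port",O,"clip_mid",O-.1*u)
for n,p in dict(TL=P(A(40,33),.03),L0=P(A(55,560),.03),L1=P(B(52,0),.03),L2=P(B(60,250),.03),R1=P(B(690,0),.03),BR=P(B(648,498),.03)).items(): print(n,L(p),((p-O)@u*1000).round(1))
for q in [(318,470),(440,470),(325,570),(440,575)]: print([L(P(A(*q),z)) for z in (.043,.067)])
for q in [(303,90),(430,90),(305,225),(425,225)]: print([L(P(B(*q),z)) for z in (.043,.067)])
# overlay model
cm=O-.1*u; cm[2]=0
im=cv2.resize(c["pixels"][40:290,250:400,::-1],None,fx=4,fy=4,interpolation=cv2.INTER_NEAREST)
def box(cx,cy,hx,hy,z,col):
    pts=[cm+x*(cx+sx*hx)+u*(cy+sy*hy)+[0,0,z] for sx,sy in((-1,-1),(1,-1),(1,1),(-1,1))]
    uv=(proj(c,pts)-[250,40]+.5)*4
    cv2.polylines(im,[uv.round().astype(int)],True,col,1)
box(0,0,.065,.125,.03,(0,0,255)); box(0,.1+.011,.019,.011,.072,(0,0,255))
for s in(-.04,.04):
    box(0,s,.010,.007,.067,(0,255,0)); box(0,s,.009,.007,.045,(255,255,0)); box(0,s,.005,.007,.059,(255,0,255))
cv2.imwrite("pics/w2o.png",im[:, :][:600]); cv2.imwrite("pics/w2p.png",im[400:])
E
```

```text
port [0.57030569 0.27932441 0.072     ] clip_mid [0.54048489 0.18387431 0.072     ]
TL -65.6 25.9
L0 -64.7 -70.5
L1 -66.1 -113.6
L2 -65.5 -169.0
R1 65.1 -109.1
BR 65.2 -224.4
[np.float64(-12.3), np.float64(-11.4)]
[np.float64(10.7), np.float64(10.0)]
[np.float64(-10.5), np.float64(-9.8)]
[np.float64(11.6), np.float64(10.8)]
[np.float64(-13.6), np.float64(-12.6)]
[np.float64(12.0), np.float64(11.2)]
[np.float64(-12.6), np.float64(-11.7)]
[np.float64(12.1), np.float64(11.3)]
```

View pics/w2o.png

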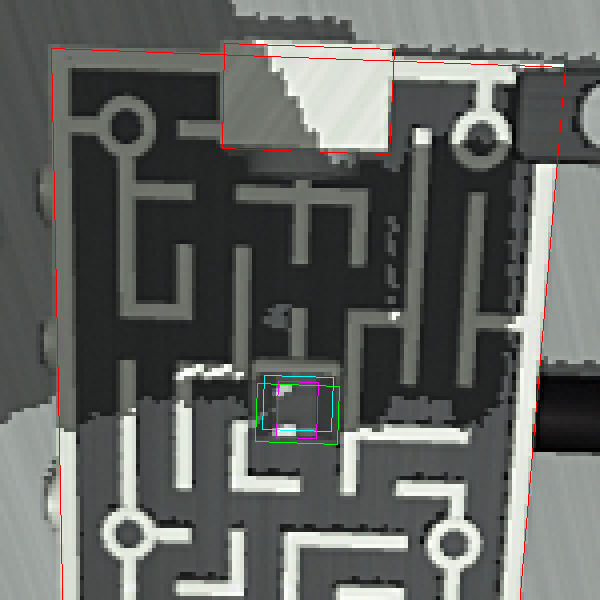

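View pics/w2p.png

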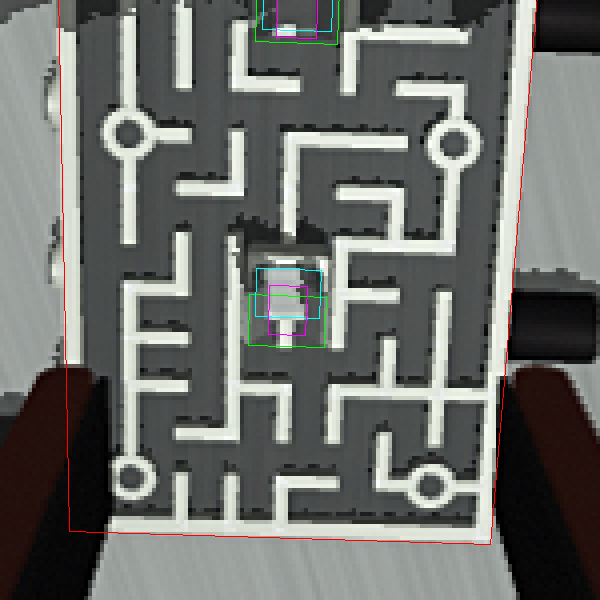

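The model overlay matches the casting, block and both clips to within about 1 px. That gives clip_mid at (0.5405, 0.1839) and an axis angle of 72.65°. Now back to grip the pipe.

```bash
python3 -m pendant '[{"claw":0.2,"translation":[6,-40,0],"angular":[0,0,0.05]},{"claw":0.2,"translation":[13,-80,0],"angular":[0,0,0.1]},{"claw":0.2,"translation":[20,-120,0],"angular":[0,0,0.15]},{"claw":0.2,"translation":[26,-160,0],"angular":[0,0,0.2]},{"claw":0.2,"translation":[32,-200,0],"angular":[0,0,0.25]}]'
python3 -m pendant '[{"claw":0.2,"translation":[7,-40,-30],"angular":[0,0,0.05]},{"claw":0.2,"translation":[14,-80,-60],"angular":[0,0,0.1]},{"claw":0.2,"translation":[20.3,-122.1,-90],"angular":[0,0,0.1455]},{"claw":0.2,"translation":[20.3,-122.1,-100],"angular":[0,0,0.1455]},{"claw":0.2,"translation":[20.3,-122.1,-100],"angular":[0,0,0.1455]}]'
python3 -m pendant '[{"claw":0.2,"translation":[0,0,0],"angular":[0,0,0]},{"claw":0.2,"translation":[0,0,0],"angular":[0,0,0]}]'
python3 - <<'E'
from h import *
c=snap("wrist","pics/w3.png"); s=get_state(); print(s["position"],s["orientation"])
q=s["orientation"];print(np.degrees(2*np.arctan2(q[2],q[1])), (np.array([.59615,-.13942,.021])-s["position"])*1000)
E
```

```text
time_s: 3.22
position: [0.5753, -0.019, 0.2228]
orientation: [0.0, 0.713, 0.701, -0.0]
wrist_force: [1.1, -0.0, 0.0]
opening: 0.598
time_s: 3.63
position: [0.5927, -0.1426, 0.1178]
orientation: [-0.003, 0.662, 0.749, -0.002]
wrist_force: [-1.2, -0.0, -0.4]
opening: 0.602
time_s: 3.8
position: [0.5956, -0.1381, 0.1231]
orientation: [-0.0, 0.661, 0.75, 0.0]
wrist_force: [-0.0, 0.3, -0.1]
opening: 0.604
[ 0.59610934 -0.13751756  0.12379832] [5.37780856e-04 6.60510677e-01 7.50816366e-01 3.75575685e-04]
97.32231517696742 [ 4.06624453e-02 -1.90243843e+00 -1.02798325e+02]
```

View pics/w3.png

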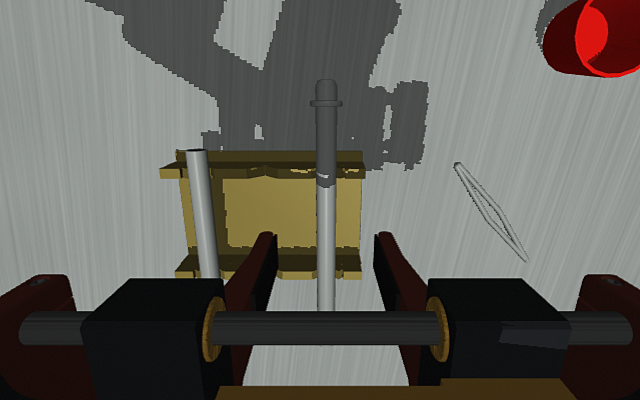

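The pipe lies centred between the fingers, and the short pipe is clear to the left. I'll descend and grip.

```bash
python3 -m pendant '[{"claw":0.2,"translation":[0,-1,-35],"angular":[0,0,0]},{"claw":0.2,"translation":[0,-2,-70],"angular":[0,0,0]},{"claw":0.2,"translation":[0,-2,-95],"angular":[0,0,0]},{"claw":0.2,"translation":[0,-2,-103],"angular":[0,0,0]},{"claw":0.2,"translation":[0,-2,-103],"angular":[0,0,0]}]'
python3 -m pendant '[{"claw":0.2,"translation":[0,0,0],"angular":[0,0,0]},{"claw":-0.3,"translation":[0,0,0],"angular":[0,0,0]},{"claw":-0.6,"translation":[0,0,0],"angular":[0,0,0]},{"claw":-1,"translation":[0,0,0],"angular":[0,0,0]},{"claw":-1,"translation":[0,0,0],"angular":[0,0,0]}]' 20
python3 -m pendant '[{"claw":-1,"translation":[0,0,0],"angular":[0,0,0]},{"claw":-1,"translation":[0,0,0],"angular":[0,0,0]},{"claw":-1,"translation":[0,0,0],"angular":[0,0,0]},{"claw":-1,"translation":[0,0,0],"angular":[0,0,0]}]' 45
```

```text
time_s: 4.27
position: [0.5951, -0.1382, 0.019]
orientation: [-0.001, 0.66, 0.751, -0.0]
wrist_force: [-0.0, 0.1, 0.0]
opening: 0.602
time_s: 4.68
position: [0.5965, -0.1396, 0.0208]
orientation: [0.001, 0.66, 0.751, 0.0]
wrist_force: [0.6, -0.3, 0.1]
opening: 0.337
time_s: 5.02
position: [0.5962, -0.1395, 0.02]
orientation: [0.0, 0.66, 0.751, 0.0]
wrist_force: [-0.4, 0.4, 2.8]
opening: 0.17
```

```bash
python3 -m pendant '[{"claw":-1,"translation":[0,0,5],"angular":[0,0,0]},{"claw":-1,"translation":[0,0,20],"angular":[0,0,0]},{"claw":-1,"translation":[0,0,50],"angular":[0,0,0]},{"claw":-1,"translation":[0,0,85],"angular":[0,0,0]},{"claw":-1,"translation":[0,0,110],"angular":[0,0,0]}]'
python3 -m pendant '[{"claw":-1,"translation":[0,0,0],"angular":[0,0,0]},{"claw":-1,"translation":[0,0,0],"angular":[0,0,0]},{"claw":-1,"translation":[0,0,0],"angular":[0,0,0]}]'
python3 - <<'E'
from h import *
c=snap("wrist","pics/w4.png"); s=get_state(); print(s["position"],s["orientation"],s["wrist_force"],s["wrist_torque"],s["opening"])
E
```

```text
time_s: 5.43
position: [0.5959, -0.1395, 0.1318]
orientation: [0.0, 0.66, 0.751, 0.0]
wrist_force: [0.8, 0.2, -1.0]
opening: 0.17
time_s: 5.68
position: [0.5949, -0.1392, 0.1288]
orientation: [-0.001, 0.66, 0.751, -0.0]
wrist_force: [-0.1, -0.1, -1.6]
opening: 0.175
[ 0.59452699 -0.13910027  0.12815717] [-1.26918856e-03  6.60239222e-01  7.51054002e-01 -6.66985670e-04] [-0.42116338 -0.18170503 -1.53896936] [-0.04546602 -0.10402886 -0.02318287] 0.16982524702311436
```

View pics/w4.png

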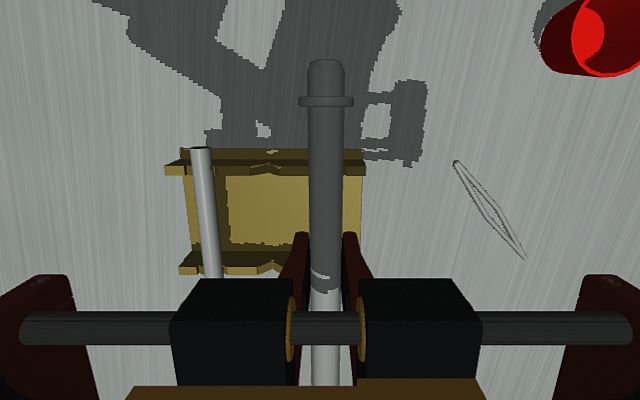

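```bash
python3 - <<'E'
import cv2
a=cv2.imread("pics/w4.png")
cv2.imwrite("pics/w4a.png",cv2.convertScaleAbs(cv2.resize(a[50:130,280:370],None,fx=7,fy=7,interpolation=cv2.INTER_NEAREST),alpha=1.5))
cv2.imwrite("pics/w4b.png",cv2.convertScaleAbs(cv2.resize(a[220:295,280:370],None,fx=7,fy=7,interpolation=cv2.INTER_NEAREST),alpha=1.5))
E
```

```text
(no output)
```

View pics/w4a.png

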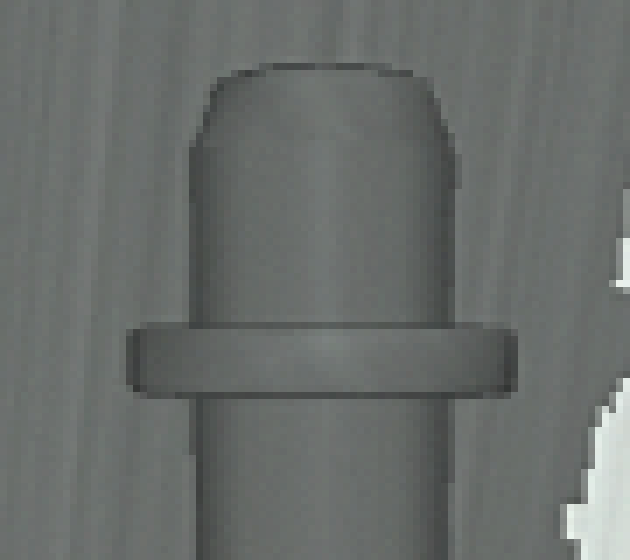

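View pics/w4b.png

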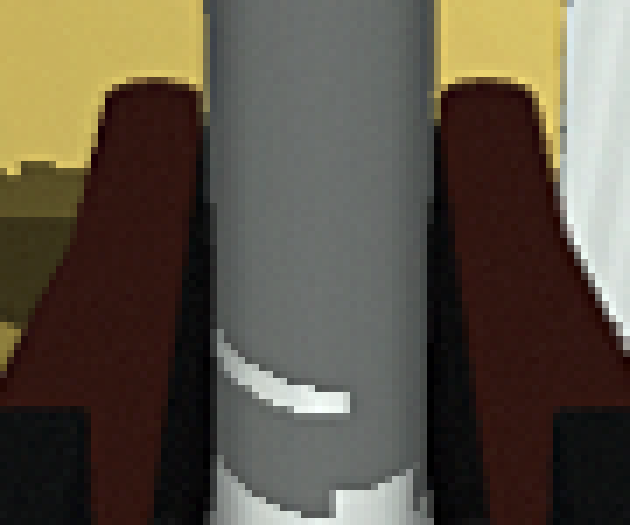

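```bash
cat > fit.py <<'E'
from h import *
from scipy.optimize import least_squares
def sil(c,p,d,s,r):
    o=c["extrinsics"][:3,3]; a=p+d*s; w=o-a; w=w-d*(w@d); D=np.linalg.norm(w); w/=D; n=np.cross(d,w)
    return [a+w*r*r/D+k*n*r*np.sqrt(1-(r/D)**2) for k in(-1,1)]
def axis(prm):
    x,y,z,yaw,pit=prm; d=np.array([np.cos(yaw)*np.cos(pit),np.sin(yaw)*np.cos(pit),np.sin(pit)]); return np.array([x,y,z]),d
# obs: list of (v, uL,uR, r) silhouettes ; front: (u?,v) collar top edge
def fit(c,obs,vfront,vtip,x0):
    def res(prm):
        p,d=axis(prm); out=[]
        for v,uL,uR,r in obs:
            ss=np.linspace(-.1,.12,45)
            P=np.array([sil(c,p,d,s,r) for s in ss])
            for k in(0,1):
                uv=proj(c,P[:,k]); o=np.argsort(uv[:,1]); 
                out.append((k,np.interp(v,uv[o,1],uv[o,0])))
            a,b=sorted([out.pop()[1],out.pop()[1]]); out+= [a-uL,b-uR]
        up=np.array([0,0,1.])-d*d[2]; up/=np.linalg.norm(up)
        out.append(proj(c,p+d*.1+up*.012)[0,1]-vfront)
        if vtip: out.append((proj(c,p+d*.114+up*.0065)[0,1]-vtip)*.3)
        return out
    return least_squares(res,x0)
E
python3 - <<'E'
from fit import *
c=load("pics/w4.npz")
X=lambda x:280+x/7-.5
obs=[(50+360/7-.5,X(128),X(518),.012),(50+230/7-.5,X(190),X(457),.008),(50+480/7-.5,X(194),X(453),.008),(220+30/7-.5,X(207),X(436),.008),(220+90/7-.5,X(211),X(434),.008)]
r=fit(c,obs,50+325/7-.5,50+65/7-.5,[.597,-.157,.143,np.radians(97.2),0])
print(r.x.round(4),np.degrees(r.x[3:]),r.fun.round(2))
p=r.x[:3]; T=np.array([.59452699,-.13910027,.12815717]);th=r.x[3];u=np.array([np.cos(th),np.sin(th)]);x=np.array([np.sin(th),-np.cos(th)])
print("tcp rel pipe centre: along",(T-p)[:2]@u*1000,"lat",(T-p)[:2]@x*1000,"z",(T-p)[2]*1000)
E
```

```text
[ 0.597  -0.1567  0.1399  1.6984  0.0641] [97.31019247  3.67408241] [-0.07  0.16  0.1  -0.11  0.16 -0.27  0.17 -0.   -0.25  0.11  0.07 -0.21]
tcp rel pipe centre: along 17.7660861251371 lat -0.26419310426484094 z -11.777389148842438
```

The fit shows the collar end pitched about 3.7° up, which fits the tail drooping since I gripped it 18 mm ahead of centre. I'll carry it over the clips and check the pitch there.

```bash
python3 -m pendant '[{"claw":-1,"translation":[-5,25,0],"angular":[0,0,-0.04]},{"claw":-1,"translation":[-12,60,0],"angular":[0,0,-0.09]},{"claw":-1,"translation":[-19,98,0],"angular":[0,0,-0.14]},{"claw":-1,"translation":[-26,136,0],"angular":[0,0,-0.2]},{"claw":-1,"translation":[-33,174,0],"angular":[0,0,-0.25]}]'
python3 -m pendant '[{"claw":-1,"translation":[-7,36,0],"angular":[0,0,-0.05]},{"claw":-1,"translation":[-14,72,0],"angular":[0,0,-0.1]},{"claw":-1,"translation":[-21,105,0],"angular":[0,0,-0.14]},{"claw":-1,"translation":[-26,125,0],"angular":[0,0,-0.17]},{"claw":-1,"translation":[-27.4,133.8,0],"angular":[0,0,-0.1804]}]'
python3 -m pendant '[{"claw":-1,"translation":[0,0,-15],"angular":[0,0,0]},{"claw":-1,"translation":[0,0,-25],"angular":[0,0,0]},{"claw":-1,"translation":[0,0,-25],"angular":[0,0,0]},{"claw":-1,"translation":[0,0,-25],"angular":[0,0,0]},{"claw":-1,"translation":[0,0,-25],"angular":[0,0,0]}]'
python3 - <<'E'
from h import *
c=snap("wrist","pics/w5.png"); s=get_state(); print(s["position"],s["orientation"],s["wrist_force"],s["wrist_torque"])
c=snap("scene","pics/s5.png"); s=get_state(); print(s["position"],s["orientation"],s["wrist_force"],s["wrist_torque"])
im=c["pixels"][:,:,::-1]
cv2.imwrite("pics/s5z.png",cv2.resize(im[150:320,330:490],None,fx=4.9*.7,fy=4.9*.7,interpolation=cv2.INTER_CUBIC))
E
```

```text
time_s: 6.15
position: [0.5609, 0.0359, 0.1277]
orientation: [-0.001, 0.75, 0.661, -0.001]
wrist_force: [0.2, 0.9, -0.8]
opening: 0.17
time_s: 6.57
position: [0.5332, 0.1709, 0.1277]
orientation: [-0.001, 0.805, 0.593, -0.002]
wrist_force: [1.5, 0.3, -1.6]
opening: 0.168
time_s: 6.98
position: [0.5352, 0.1678, 0.1042]
orientation: [-0.0, 0.806, 0.592, -0.001]
wrist_force: [0.1, 0.2, -1.6]
opening: 0.169
[0.53560136 0.16792187 0.10464693] [-3.52859287e-05  8.05648652e-01  5.92393648e-01 -1.19304291e-04] [ 0.05038881  0.01626562 -1.60136608] [-0.02671114 -0.0875181  -0.01554683]
[0.53571951 0.1680031  0.1048956 ] [4.13157239e-05 8.05630196e-01 5.92418746e-01 1.19529262e-04] [-0.5373878   0.37297647 -0.48695115] [ 0.02486225 -0.03633617  0.02999062]
```

View pics/w5.png

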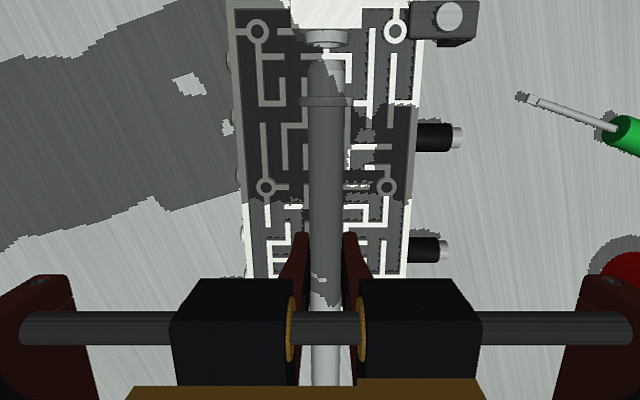

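View pics/s5z.png

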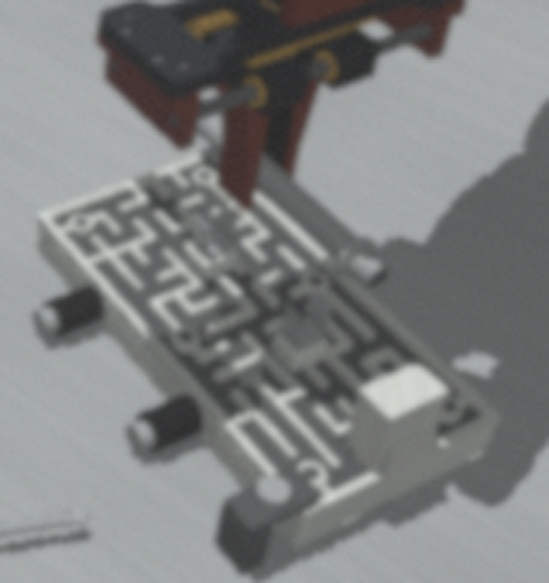

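```bash
python3 - <<'E'
from fit import *
c=load("pics/s5.npz")
th=np.radians(72.65); T=np.array([.53572,.1680,.1049])
im0=cv2.resize(c["pixels"][180:250,380:450,::-1],None,fx=8,fy=8,interpolation=cv2.INTER_CUBIC)
outs=[]
for pit in(0,.064):
    im=im0.copy()
    g=T+[0,0,.0155]
    d=np.array([np.cos(th)*np.cos(pit),np.sin(th)*np.cos(pit),np.sin(pit)]); p=g-d*.0178
    for k in(0,1):
        L=proj(c,[sil(c,p,d,s,.008)[k] for s in(-.114,.114)])
        Q=((L-[380,180]+.5)*8).round().astype(int); cv2.line(im,tuple(Q[0]),tuple(Q[1]),(0,0,255) if pit else (0,255,0),1)
    outs.append(im[:, :400])
cv2.imwrite("pics/s5o.png",np.hstack(outs))
E
```

```text
(no output)
```

View pics/s5o.png

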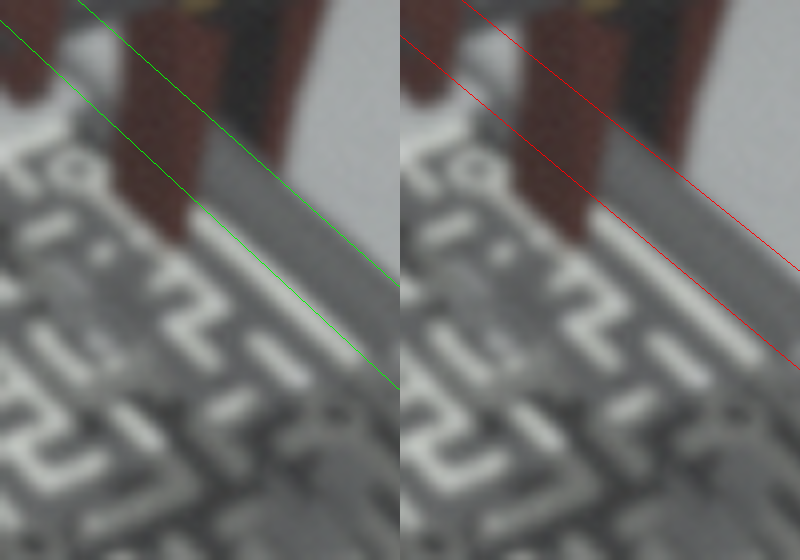

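```bash
python3 - <<'E'
from fit import *
c=load("pics/s5.npz")
th=np.radians(72.65); T=np.array([.53572,.1680,.1049])
im0=cv2.convertScaleAbs(cv2.resize(c["pixels"][175:240,375:450,::-1],None,fx=9,fy=9,interpolation=cv2.INTER_CUBIC),alpha=1.4)
im=im0.copy()
for pit in(0,.064):
    g=T+[0,0,.0155]
    d=np.array([np.cos(th)*np.cos(pit),np.sin(th)*np.cos(pit),np.sin(pit)]); p=g-d*.0178
    col=(0,0,255) if pit else (0,255,0)
    for k in(0,1):
        for s in (-.114,.1,.114):
            for r in((.008,) if s!=.1 else(.012,)):
                q=((proj(c,sil(c,p,d,s,r)[k])[0]-[375,175]+.5)*9).round().astype(int); cv2.circle(im,tuple(q),4,col,-1)
cv2.imwrite("pics/s5p.png",im)
E
```

```text
(no output)
```

View pics/s5p.png

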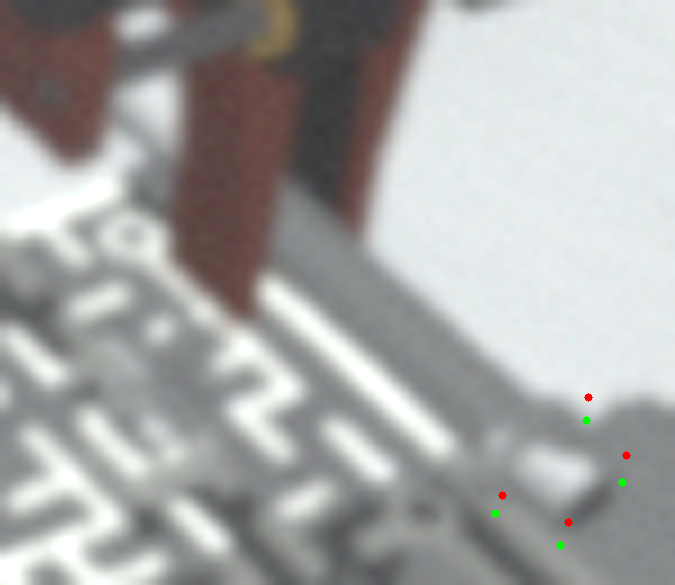

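```bash
python3 - <<'E'
from fit import *
c=load("pics/s5.npz"); g=cv2.cvtColor(c["pixels"],cv2.COLOR_RGB2GRAY).astype(float)
pts=[]
for u in range(416,434):
    # predicted row from zoom: upper edge (360,245)->(530,395)
    zx=(u-375+.5)*9; vy=245+(zx-360)*.88; v0=175+vy/9-.5
    rows=np.arange(int(v0)-4,int(v0)+6); gr=np.diff(g[rows,u]); 
    w=np.clip(gr,0,None); k=np.argmax(w); w2=w[max(0,k-2):k+3]
    # edge bright above -> dark below => negative gradient
    w=np.clip(-gr,0,None);k=np.argmax(w);sl=slice(max(0,k-2),k+3)
    v=(w[sl]*(rows[:-1][sl]+.5)).sum()/w[sl].sum(); pts.append((u,v)); 
pts=np.array(pts); print(pts.round(2).tolist())
pf=np.polyfit(pts[:,0],pts[:,1],1); print(pf, np.std(pts[:,1]-np.polyval(pf,pts[:,0])))
th=np.radians(72.65); T=np.array([.53572,.1680,.1049])
for pit in(-.03,0,.03,.064):
    for dz in (.0125,.0155):
        G=T+[0,0,dz]; d=np.array([np.cos(th)*np.cos(pit),np.sin(th)*np.cos(pit),np.sin(pit)]); p=G-d*.0178
        L=[proj(c,[sil(c,p,d,s,.008)[k] for s in(.03,.09)]) for k in(0,1)]
        l=min(L,key=lambda l:l[0,1]); f=np.polyfit(l[:,0],l[:,1],1); print(pit,dz,f[0].round(3),"v@425",np.polyval(f,425).round(2),"obs",np.polyval(pf,425).round(2))
E
```

```text
[[416.0, 203.23], [417.0, 203.67], [418.0, 204.61], [419.0, 205.55], [420.0, 206.45], [421.0, 207.19], [422.0, 207.79], [423.0, 209.19], [424.0, 209.92], [425.0, 210.7], [426.0, 211.64], [427.0, 212.63], [428.0, 213.59], [429.0, 214.44], [430.0, 215.17], [431.0, 215.86], [432.0, 216.87], [433.0, 217.9]]
[   0.87575156 -161.40070257] 0.15119928168813496
-0.03 0.0125 0.942 v@425 213.76 obs 210.79
-0.03 0.0155 0.938 v@425 212.19 obs 210.79
0 0.0125 0.898 v@425 212.98 obs 210.79
0 0.0155 0.895 v@425 211.42 obs 210.79
0.03 0.0125 0.855 v@425 212.2 obs 210.79
0.03 0.0155 0.852 v@425 210.65 obs 210.79
0.064 0.0125 0.807 v@425 211.33 obs 210.79
0.064 0.0155 0.803 v@425 209.79 obs 210.79
```

The scene edge fit gives a pitch of about 0.015 rad, so the pipe is nearly level and the wrist estimate was biased. Position and yaw are on target, so I'll lower it to just above the lips.

```bash
python3 -m pendant '[{"claw":-1,"translation":[0,0.4,-20],"angular":[0,0,0]},{"claw":-1,"translation":[0,0.4,-35],"angular":[0,0,0]},{"claw":-1,"translation":[0,0.4,-43],"angular":[0,0,0]},{"claw":-1,"translation":[0,0.4,-46],"angular":[0,0,0]},{"claw":-1,"translation":[0,0.4,-46],"angular":[0,0,0]}]'
python3 -m pendant '[{"claw":-1,"translation":[0,0,0],"angular":[0,0,0]},{"claw":-1,"translation":[0,0,0],"angular":[0,0,0]},{"claw":-1,"translation":[0,0,0],"angular":[0,0,0]}]'
python3 - <<'E'
from h import *
c=snap("wrist","pics/w6.png"); s=get_state(); print(s["position"],s["orientation"],s["wrist_force"],s["wrist_torque"])
snap("top","pics/t6.png");im=cv2.imread("pics/t6.png");cv2.imwrite("pics/t6z.png",cv2.resize(im[165:295,170:310],None,fx=5,fy=4.6,interpolation=cv2.INTER_CUBIC))
E
```

```text
time_s: 7.5
position: [0.5353, 0.1686, 0.0584]
orientation: [-0.0, 0.805, 0.593, -0.0]
wrist_force: [-0.2, -0.6, -1.2]
opening: 0.171
time_s: 7.75
position: [0.536, 0.169, 0.0595]
orientation: [0.0, 0.805, 0.593, 0.001]
wrist_force: [-0.2, 0.6, -0.3]
opening: 0.174
[0.53590569 0.16895355 0.05938062] [2.05695456e-04 8.05418096e-01 5.92706750e-01 5.97360430e-04] [-0.58060723 -0.47374287 -0.59818492] [-0.00554506 -0.06737412  0.00331799]
```

View pics/w6.png

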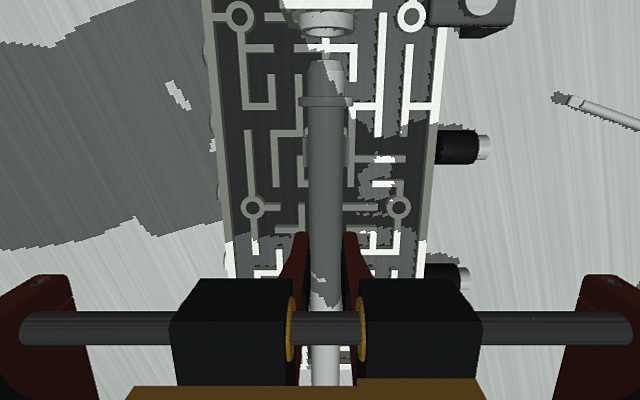

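The pipe points straight at the adapter: the collar is centred at u≈326 and the adapter at about 327. The near clip shows on both sides of the pipe at rows 125–165, so I'll zoom in for a lateral check.

```bash
python3 - <<'E'
import cv2
a=cv2.imread("pics/w6.png")
cv2.imwrite("pics/w6a.png",cv2.convertScaleAbs(cv2.resize(a[0:175,285:370],None,fx=5,fy=3.4,interpolation=cv2.INTER_NEAREST),alpha=1.5))
E
```

```text
(no output)
```

View pics/w6a.png

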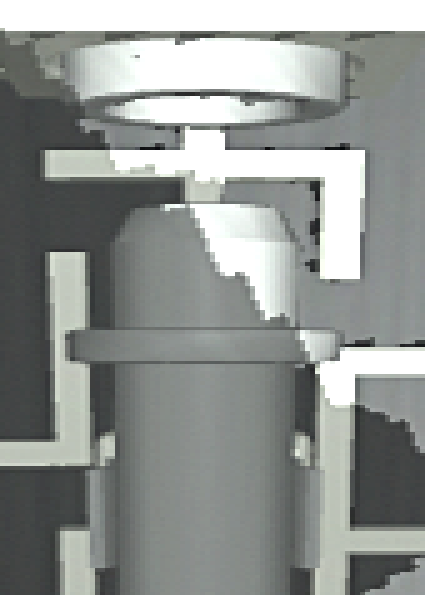

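View pics/t6z.png

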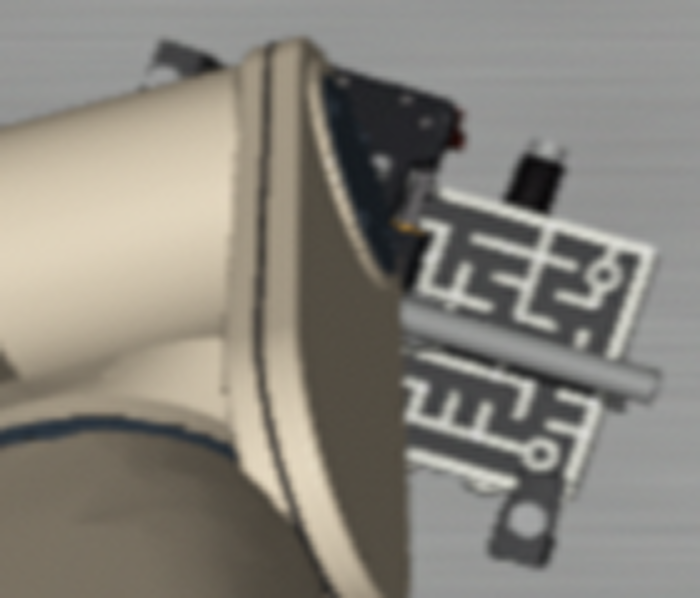

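The near clip's arms (90 and 323 px) sit symmetrically about the pipe (118 and 295), both centred at 206.5, so the lateral alignment is good. I'll press down in small steps and watch the force.

```bash
python3 -m pendant '[{"claw":-1,"translation":[0,-0.4,-2],"angular":[0,0,0]},{"claw":-1,"translation":[0,-0.4,-4],"angular":[0,0,0]},{"claw":-1,"translation":[0,-0.4,-6],"angular":[0,0,0]},{"claw":-1,"translation":[0,-0.4,-7],"angular":[0,0,0]},{"claw":-1,"translation":[0,-0.4,-8],"angular":[0,0,0]}]' 55
python3 -m pendant '[{"claw":-1,"translation":[0,0,-0.7],"angular":[0,0,0]},{"claw":-1,"translation":[0,0,-1.4],"angular":[0,0,0]},{"claw":-1,"translation":[0,0,-2],"angular":[0,0,0]},{"claw":-1,"translation":[0,0,-2],"angular":[0,0,0]}]'
```

```text
time_s: 8.27
position: [0.5357, 0.1684, 0.0506]
orientation: [0.0, 0.805, 0.593, 0.0]
wrist_force: [1.2, -0.4, -0.6]
opening: 0.17
time_s: 8.6
position: [0.5358, 0.1685, 0.0489]
orientation: [0.0, 0.805, 0.593, 0.0]
wrist_force: [1.3, 0.6, 2.8]
opening: 0.171
```

```bash
python3 -m pendant '[{"claw":-1,"translation":[0,0,-0.7],"angular":[0,0,0]},{"claw":-1,"translation":[0,0,-1.4],"angular":[0,0,0]},{"claw":-1,"translation":[0,0,-1.5],"angular":[0,0,0]}]'
python3 -m pendant '[{"claw":-1,"translation":[0,0,-0.7],"angular":[0,0,0]},{"claw":-1,"translation":[0,0,-1.4],"angular":[0,0,0]},{"claw":-1,"translation":[0,0,-1.5],"angular":[0,0,0]}]'
```

```text
time_s: 8.85
position: [0.5359, 0.1685, 0.0476]
orientation: [0.0, 0.805, 0.593, 0.0]
wrist_force: [0.7, -0.0, 6.6]
opening: 0.17
time_s: 9.1
position: [0.536, 0.1686, 0.0463]
orientation: [0.0, 0.805, 0.593, 0.001]
wrist_force: [0.5, -0.7, 7.8]
opening: 0.168
```

```bash
python3 -c "
from h import *
s=get_state();print(s['wrist_force'],s['wrist_torque'],s['position'])"
```

```text
[ 0.46978986 -0.6801513   7.78448482] [ 0.07926054 -0.06876952 -0.04375182] [0.53600102 0.16862491 0.04626386]
```

```bash
python3 -m pendant '[{"claw":-1,"translation":[0,0,-0.7],"angular":[0,0,0]},{"claw":-1,"translation":[0,0,-1.2],"angular":[0,0,0]},{"claw":-1,"translation":[0,0,-1.2],"angular":[0,0,0]}]'
python3 -m pendant '[{"claw":-1,"translation":[0,0,-0.7],"angular":[0,0,0]},{"claw":-1,"translation":[0,0,-1.2],"angular":[0,0,0]},{"claw":-1,"translation":[0,0,-1.2],"angular":[0,0,0]}]'
python3 -m pendant '[{"claw":-1,"translation":[0,0,-0.7],"angular":[0,0,0]},{"claw":-1,"translation":[0,0,-1.2],"angular":[0,0,0]},{"claw":-1,"translation":[0,0,-1.2],"angular":[0,0,0]}]'
```

```text
time_s: 9.35
position: [0.536, 0.1686, 0.045]
orientation: [0.0, 0.805, 0.593, 0.001]
wrist_force: [0.5, 1.2, 6.3]
opening: 0.169
time_s: 9.6
position: [0.536, 0.1687, 0.0437]
orientation: [0.0, 0.805, 0.593, 0.001]
wrist_force: [1.1, -0.3, 6.2]
opening: 0.173
time_s: 9.85
position: [0.5358, 0.1686, 0.0423]
orientation: [0.0, 0.805, 0.593, 0.0]
wrist_force: [0.7, 0.7, 3.6]
opening: 0.169
```

```bash
python3 -m pendant '[{"claw":-1,"translation":[0,0,-0.7],"angular":[0,0,0]},{"claw":-1,"translation":[0,0,-1.2],"angular":[0,0,0]},{"claw":-1,"translation":[0,0,-1.2],"angular":[0,0,0]}]'
python3 -m pendant '[{"claw":-1,"translation":[0,0,-0.7],"angular":[0,0,0]},{"claw":-1,"translation":[0,0,-1.2],"angular":[0,0,0]},{"claw":-1,"translation":[0,0,-1.2],"angular":[0,0,0]}]'
python3 -m pendant '[{"claw":-1,"translation":[0,0,-0.7],"angular":[0,0,0]},{"claw":-1,"translation":[0,0,-1.0],"angular":[0,0,0]},{"claw":-1,"translation":[0,0,-1.0],"angular":[0,0,0]}]'
```

```text
time_s: 10.1
position: [0.5355, 0.1685, 0.0407]
orientation: [0.0, 0.805, 0.593, 0.0]
wrist_force: [1.7, 0.6, -0.2]
opening: 0.167
time_s: 10.35
position: [0.5353, 0.1683, 0.0392]
orientation: [-0.0, 0.805, 0.593, -0.0]
wrist_force: [4.1, 0.0, -2.4]
opening: 0.168
time_s: 10.6
position: [0.5352, 0.1682, 0.0383]
orientation: [-0.0, 0.805, 0.593, -0.0]
wrist_force: [3.1, -0.3, -4.5]
opening: 0.171
```

```bash
python3 -m pendant '[{"claw":-1,"translation":[0.2,0,-0.5],"angular":[0,0,0]},{"claw":-1,"translation":[0.3,0,-0.8],"angular":[0,0,0]},{"claw":-1,"translation":[0.3,0,-0.8],"angular":[0,0,0]}]'
python3 -m pendant '[{"claw":-1,"translation":[0,0,-0.5],"angular":[0,0,0]},{"claw":-1,"translation":[0,0,-0.7],"angular":[0,0,0]},{"claw":-1,"translation":[0,0,-0.7],"angular":[0,0,0]}]'
python3 -c "
from h import *
s=get_state();print(s['wrist_force'],s['wrist_torque'],s['position'])
snap('wrist','pics/w7.png')"
```

```text
time_s: 10.85
position: [0.5354, 0.1683, 0.0376]
orientation: [-0.0, 0.805, 0.593, -0.0]
wrist_force: [2.2, -1.7, -4.7]
opening: 0.166
time_s: 11.1
position: [0.5355, 0.1683, 0.0371]
orientation: [-0.0, 0.805, 0.593, -0.0]
wrist_force: [2.1, -0.8, -3.2]
opening: 0.167
[ 2.11108989 -0.81224342 -3.16262204] [-0.22599853 -0.2958173   0.02937075] [0.53550183 0.16833825 0.03708965]
```

View pics/w7.png

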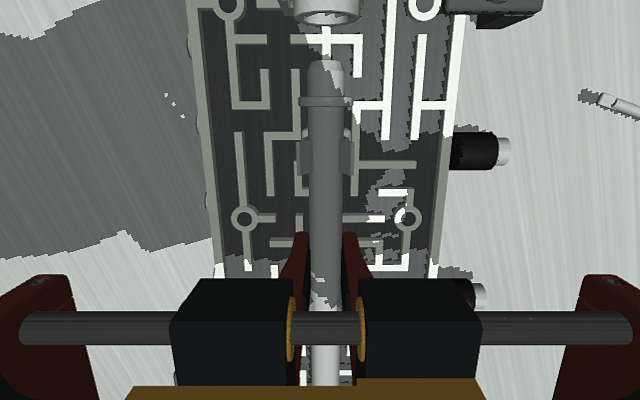

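```bash
python3 -m pendant '[{"claw":-1,"translation":[0.2,0,-0.5],"angular":[0,0,0]},{"claw":-1,"translation":[0.3,0,-0.8],"angular":[0,0,0]},{"claw":-1,"translation":[0.3,0,-0.8],"angular":[0,0,0]}]'
python3 -m pendant '[{"claw":-1,"translation":[0,0,-0.5],"angular":[0,0,0]},{"claw":-1,"translation":[0,0,-0.7],"angular":[0,0,0]},{"claw":-1,"translation":[0,0,-0.7],"angular":[0,0,0]}]'
python3 -c "
from h import *
s=get_state();print(s['wrist_force'],s['wrist_torque'],s['position'])"
```

```text
time_s: 11.4
position: [0.5356, 0.1684, 0.0369]
orientation: [-0.0, 0.805, 0.593, -0.0]
wrist_force: [-2.0, -0.7, 5.8]
opening: 0.169
time_s: 11.65
position: [0.5356, 0.1683, 0.0368]
orientation: [-0.0, 0.805, 0.593, -0.0]
wrist_force: [-2.9, -2.8, 12.2]
opening: 0.168
[-2.90853158 -2.77862993 12.15316956] [-0.471173    0.57226313  0.0600229 ] [0.53563301 0.16833284 0.0368475 ]
```

Both clips have snapped. Fz dipped negative, so the clips pulled the pipe in, then rose on floor contact at TCP z≈0.0368. I'll ease the press off and start sliding toward the port.

```bash
python3 -m pendant '[{"claw":-1,"translation":[-0.2,0.1,-0.0],"angular":[0,0,0]},{"claw":-1,"translation":[-0.2,0.2,1],"angular":[0,0,0]},{"claw":-1,"translation":[-0.2,0.3,1.2],"angular":[0,0,0]},{"claw":-1,"translation":[-0.2,0.3,1.2],"angular":[0,0,0]}]'
python3 -c "
from h import *
s=get_state();print(s['wrist_force'],s['wrist_torque'],s['position'])"
```

```text
time_s: 11.98
position: [0.5356, 0.1684, 0.037]
orientation: [0.0, 0.805, 0.593, -0.0]
wrist_force: [-0.3, -4.8, 1.6]
opening: 0.17
[-0.32143711 -4.78413523  1.59944936] [-0.75748145 -0.04480798  0.02326909] [0.53557882 0.16840659 0.03695699]
```

```bash
python3 -m pendant '[{"claw":-1,"translation":[0.3,1,0],"angular":[0,0,0]},{"claw":-1,"translation":[0.6,1.9,0],"angular":[0,0,0]},{"claw":-1,"translation":[0.9,2.9,0],"angular":[0,0,0]},{"claw":-1,"translation":[1.2,3.8,0],"angular":[0,0,0]},{"claw":-1,"translation":[1.5,4.8,0],"angular":[0,0,0]}]'
python3 -m pendant '[{"claw":-1,"translation":[0.4,1.3,0],"angular":[0,0,0]},{"claw":-1,"translation":[0.8,2.6,0],"angular":[0,0,0]},{"claw":-1,"translation":[1.2,3.8,0],"angular":[0,0,0]},{"claw":-1,"translation":[1.6,5.0,0],"angular":[0,0,0]},{"claw":-1,"translation":[1.8,5.7,0],"angular":[0,0,0]}]'
python3 -c "
from h import *
s=get_state();print(s['wrist_force'],s['wrist_torque'],s['position'])
snap('wrist','pics/w8.png')"
```

```text
time_s: 12.4
position: [0.537, 0.1729, 0.0369]
orientation: [0.0, 0.805, 0.593, -0.001]
wrist_force: [-0.7, -7.9, 3.4]
opening: 0.176
time_s: 12.82
position: [0.5388, 0.1787, 0.0369]
orientation: [0.0, 0.805, 0.593, -0.001]
wrist_force: [0.3, -6.4, 3.4]
opening: 0.17
[ 0.33143176 -6.38236723  3.43972802] [-1.11355694 -0.02940654  0.05458651] [0.53882826 0.17867121 0.03694331]
```

View pics/w8.png

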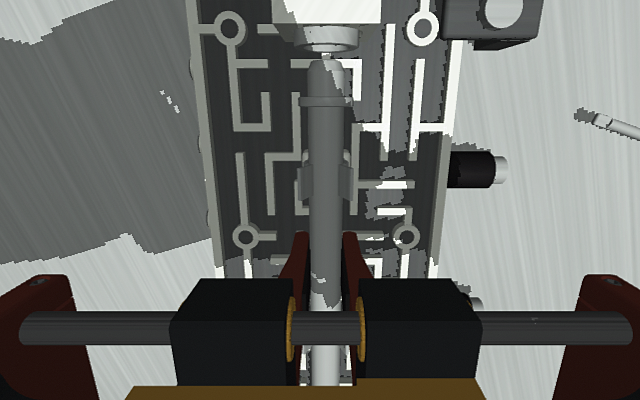

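```bash
python3 -m pendant '[{"claw":-1,"translation":[0.3,0.8,0],"angular":[0,0,0]},{"claw":-1,"translation":[0.5,1.6,0],"angular":[0,0,0]},{"claw":-1,"translation":[0.8,2.4,0],"angular":[0,0,0]},{"claw":-1,"translation":[1.0,3.2,0],"angular":[0,0,0]},{"claw":-1,"translation":[1.2,3.8,0],"angular":[0,0,0]}]'
python3 -m pendant '[{"claw":-1,"translation":[0.3,0.8,0],"angular":[0,0,0]},{"claw":-1,"translation":[0.5,1.6,0],"angular":[0,0,0]},{"claw":-1,"translation":[0.8,2.4,0],"angular":[0,0,0]},{"claw":-1,"translation":[1.0,3.2,0],"angular":[0,0,0]},{"claw":-1,"translation":[1.2,3.8,0],"angular":[0,0,0]}]'
```

```text
time_s: 13.28
position: [0.54, 0.1824, 0.0369]
orientation: [0.0, 0.805, 0.593, -0.001]
wrist_force: [-0.8, -6.9, 4.7]
opening: 0.169
time_s: 13.7
position: [0.5412, 0.1862, 0.0369]
orientation: [0.0, 0.805, 0.593, -0.001]
wrist_force: [-0.6, -7.0, 3.5]
opening: 0.167
```

```bash
python3 -c "
from h import *
s=get_state();print(s['wrist_force'],s['wrist_torque'],s['position'])
snap('wrist','pics/w9.png')"
```

```text
[-0.60692197 -6.95167883  3.47992126] [-1.10579046  0.04275564  0.03801411] [0.54116751 0.18617192 0.03694434]
```

View pics/w9.png

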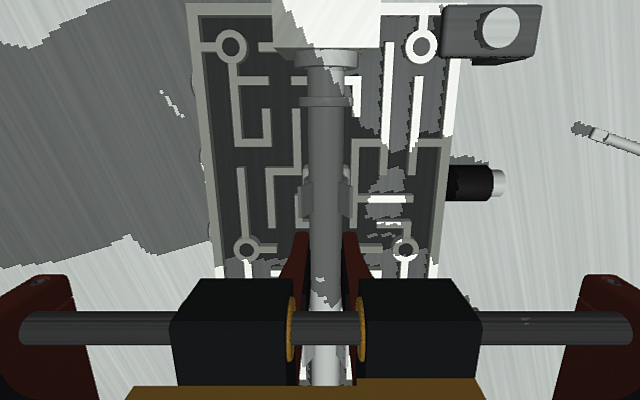

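The spigot (rows 70–96) is entering the adapter and the drag is steady at about 7 N. The gap from collar to adapter looks like about 11 mm, so I'll continue and slow down near the end.

```bash
python3 -m pendant '[{"claw":-1,"translation":[0.3,0.8,0],"angular":[0,0,0]},{"claw":-1,"translation":[0.5,1.6,0],"angular":[0,0,0]},{"claw":-1,"translation":[0.8,2.4,0],"angular":[0,0,0]},{"claw":-1,"translation":[1.0,3.2,0],"angular":[0,0,0]},{"claw":-1,"translation":[1.2,3.8,0],"angular":[0,0,0]}]'
python3 -m pendant '[{"claw":-1,"translation":[0.2,0.6,0],"angular":[0,0,0]},{"claw":-1,"translation":[0.4,1.2,0],"angular":[0,0,0]},{"claw":-1,"translation":[0.6,1.8,0],"angular":[0,0,0]},{"claw":-1,"translation":[0.7,2.4,0],"angular":[0,0,0]},{"claw":-1,"translation":[0.8,2.7,0],"angular":[0,0,0]}]'
python3 -c "
from h import *
s=get_state();print(s['wrist_force'],s['wrist_torque'],s['position'])
snap('wrist','pics/w10.png')"
```

```text
time_s: 14.17
position: [0.5423, 0.19, 0.0369]
orientation: [0.0, 0.805, 0.593, -0.001]
wrist_force: [-1.3, -6.6, 3.9]
opening: 0.17
time_s: 14.58
position: [0.5432, 0.1927, 0.0369]
orientation: [0.0, 0.805, 0.593, -0.001]
wrist_force: [-0.5, -7.2, 3.6]
opening: 0.17
[-0.53910234 -7.22286713  3.64377177] [-1.12328763  0.06081664  0.06937079] [0.54319278 0.19265295 0.03693338]
```

View pics/w10.png

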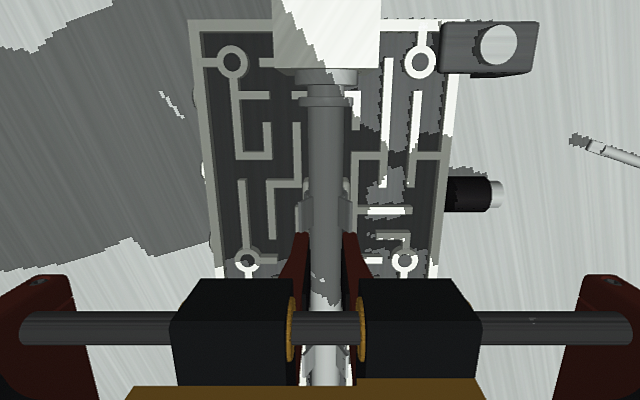

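There are about 4–5 mm left between collar and adapter (rows 85–96). I'll use 0.4 mm steps now.

```bash
python3 -m pendant '[{"claw":-1,"translation":[0.1,0.5,0],"angular":[0,0,0]},{"claw":-1,"translation":[0.3,1.0,0],"angular":[0,0,0]},{"claw":-1,"translation":[0.4,1.4,0],"angular":[0,0,0]},{"claw":-1,"translation":[0.6,1.9,0],"angular":[0,0,0]}]'
python3 -m pendant '[{"claw":-1,"translation":[0.1,0.4,0],"angular":[0,0,0]},{"claw":-1,"translation":[0.2,0.8,0],"angular":[0,0,0]},{"claw":-1,"translation":[0.3,1.0,0],"angular":[0,0,0]}]'
```

```text
time_s: 14.97
position: [0.5438, 0.1945, 0.0369]
orientation: [0.0, 0.805, 0.593, -0.001]
wrist_force: [0.7, -6.5, 3.7]
opening: 0.172
time_s: 15.22
position: [0.5441, 0.1955, 0.0369]
orientation: [0.0, 0.805, 0.593, -0.001]
wrist_force: [-0.4, -6.7, 3.8]
opening: 0.167
```

```bash
python3 -m pendant '[{"claw":-1,"translation":[0.1,0.3,0],"angular":[0,0,0]},{"claw":-1,"translation":[0.2,0.6,0],"angular":[0,0,0]},{"claw":-1,"translation":[0.2,0.6,0],"angular":[0,0,0]}]'
```

```text
time_s: 15.47
position: [0.5443, 0.1962, 0.0369]
orientation: [0.0, 0.805, 0.593, -0.001]
wrist_force: [-0.6, -6.2, 2.5]
opening: 0.17
```

```bash
python3 -m pendant '[{"claw":-1,"translation":[0.1,0.3,0],"angular":[0,0,0]},{"claw":-1,"translation":[0.2,0.6,0],"angular":[0,0,0]},{"claw":-1,"translation":[0.2,0.6,0],"angular":[0,0,0]}]'
python3 -m pendant '[{"claw":-1,"translation":[0.1,0.3,0],"angular":[0,0,0]},{"claw":-1,"translation":[0.2,0.6,0],"angular":[0,0,0]},{"claw":-1,"translation":[0.2,0.6,0],"angular":[0,0,0]}]'
```

```text
time_s: 15.72
position: [0.5445, 0.1968, 0.037]
orientation: [0.0, 0.805, 0.593, -0.001]
wrist_force: [0.4, -7.0, 3.9]
opening: 0.17
time_s: 15.97
position: [0.5445, 0.1969, 0.037]
orientation: [0.0, 0.805, 0.593, -0.001]
wrist_force: [-1.1, -8.4, 4.9]
opening: 0.17
```

```bash
python3 -m pendant '[{"claw":-1,"translation":[0.1,0.3,0],"angular":[0,0,0]},{"claw":-1,"translation":[0.2,0.6,0],"angular":[0,0,0]},{"claw":-1,"translation":[0.2,0.6,0],"angular":[0,0,0]}]'
```

```text
time_s: 16.22
position: [0.5445, 0.197, 0.0369]
orientation: [0.0, 0.805, 0.593, -0.001]
wrist_force: [-0.2, -11.9, 6.7]
opening: 0.168
```

The pipe stopped at y≈0.197 and the force is rising, so the collar is bearing. One more gentle push, then a look.

```bash
python3 -m pendant '[{"claw":-1,"translation":[0.1,0.2,0],"angular":[0,0,0]},{"claw":-1,"translation":[0.2,0.5,0],"angular":[0,0,0]},{"claw":-1,"translation":[0.2,0.5,0],"angular":[0,0,0]}]'
python3 -c "
from h import *
s=get_state();print(s['wrist_force'],s['wrist_torque'],s['position'])
snap('wrist','pics/w11.png')"
```

```text
time_s: 16.47
position: [0.5445, 0.197, 0.0369]
orientation: [0.0, 0.805, 0.593, -0.002]
wrist_force: [-0.5, -14.0, 6.7]
opening: 0.171
[ -0.54738501 -13.99018564   6.69482136] [-2.32818408  0.01707909  0.0208914 ] [0.54446168 0.19699372 0.03690432]
```

View pics/w11.png

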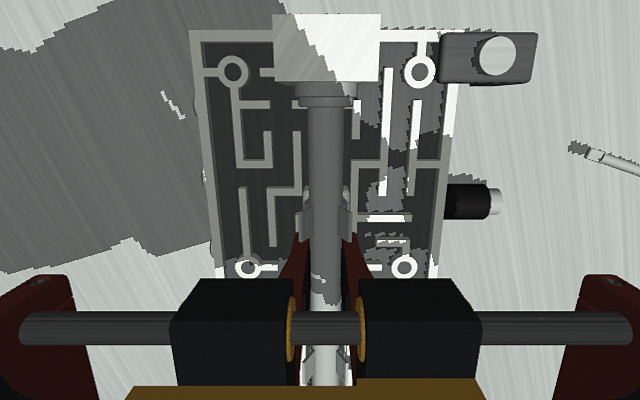

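The collar now sits against the adapter, with the faces meeting at row ~96. Total push is 14 N, of which about 7 N is drag and 7 N contact. I'll relax the push without dragging the pipe, then open and lift clear.

```bash
python3 -m pendant '[{"claw":-1,"translation":[-0.2,-0.6,0.2],"angular":[0,0,0]},{"claw":-1,"translation":[-0.4,-1.3,0.4],"angular":[0,0,0]},{"claw":-1,"translation":[-0.5,-1.5,0.4],"angular":[0,0,0]},{"claw":-1,"translation":[-0.5,-1.5,0.4],"angular":[0,0,0]}]' 20
python3 -m pendant '[{"claw":-0.5,"translation":[0,0,0],"angular":[0,0,0]},{"claw":-0.2,"translation":[0,0,0],"angular":[0,0,0]},{"claw":-0.2,"translation":[0,0,0],"angular":[0,0,0]},{"claw":-0.2,"translation":[0,0,0],"angular":[0,0,0]},{"claw":-0.2,"translation":[0,0,0],"angular":[0,0,0]}]'
```

```text
time_s: 16.85
position: [0.5447, 0.1977, 0.0369]
orientation: [-0.0, 0.805, 0.593, -0.0]
wrist_force: [1.3, -2.2, -6.1]
opening: 0.173
time_s: 17.27
position: [0.545, 0.1979, 0.0375]
orientation: [0.0, 0.805, 0.593, 0.0]
wrist_force: [-1.1, 0.0, 0.2]
opening: 0.399
```

```bash
python3 -m pendant '[{"claw":-0.2,"translation":[0,0,5],"angular":[0,0,0]},{"claw":-0.2,"translation":[0,0,20],"angular":[0,0,0]},{"claw":-0.2,"translation":[0,0,50],"angular":[0,0,0]},{"claw":-0.2,"translation":[0,0,90],"angular":[0,0,0]},{"claw":-0.2,"translation":[0,0,120],"angular":[0,0,0]}]'
python3 -m pendant '[{"claw":-0.2,"translation":[0,0,20],"angular":[0,0,0]},{"claw":-0.2,"translation":[0,0,20],"angular":[0,0,0]},{"claw":-0.2,"translation":[0,0,20],"angular":[0,0,0]}]'
python3 - <<'E'
from h import *
c=snap("wrist","pics/w12.png"); s=get_state(); print(s["position"],s["wrist_force"])
a=cv2.imread("pics/w12.png"); cv2.imwrite("pics/w12z.png",cv2.convertScaleAbs(cv2.resize(a[30:280,270:380],None,fx=4,fy=2.4*1,interpolation=cv2.INTER_NEAREST),alpha=1.4))
E
```

```text
time_s: 17.68
position: [0.5451, 0.1977, 0.1598]
orientation: [0.0, 0.805, 0.593, 0.0]
wrist_force: [1.3, 0.4, 0.2]
opening: 0.397
time_s: 17.93
position: [0.5456, 0.1978, 0.1787]
orientation: [0.0, 0.805, 0.593, 0.001]
wrist_force: [-0.1, 1.0, -0.1]
opening: 0.4
[0.54457411 0.19752805 0.17724004] [ 0.46999191  0.70513331 -0.105156  ]
```

View pics/w12.png

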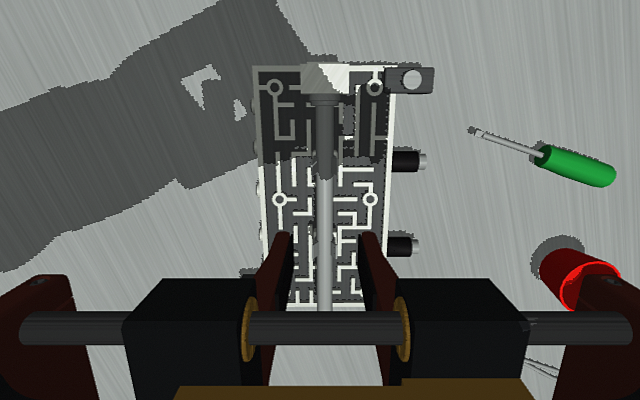

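The pipe lies in both clips, collar at the adapter, and the gripper is clear. I'll overlay the seated-pipe model to check pose and gap.

```bash
python3 - <<'E'
from fit import *
c=load("pics/w12.npz")
th=np.radians(72.65); d=np.array([np.cos(th),np.sin(th),0]); cm=np.array([.5405,.1839,.053])
im=cv2.convertScaleAbs(c["pixels"][:,:,::-1],alpha=1.5)
im=cv2.resize(im[70:190,280:380],None,fx=8,fy=5,interpolation=cv2.INTER_NEAREST)
im2=cv2.resize(c["pixels"][270:330,280:380,::-1],None,fx=8,fy=8,interpolation=cv2.INTER_NEAREST)
p=cm-d*.004
for k in(0,1):
    L=proj(c,[sil(c,p,d,s,.008)[k] for s in(-.114,.1)])
    for I,o,f in((im,(280,70),(8,5)),(im2,(280,270),(8,8))):
        Q=((L-o+.5)*f).round().astype(int); cv2.line(I,tuple(Q[0]),tuple(Q[1]),(0,255,0),1)
cv2.imwrite("pics/w12a.png",im); cv2.imwrite("pics/w12b.png",im2)
E
```

```text
(no output)
```

View pics/w12a.png

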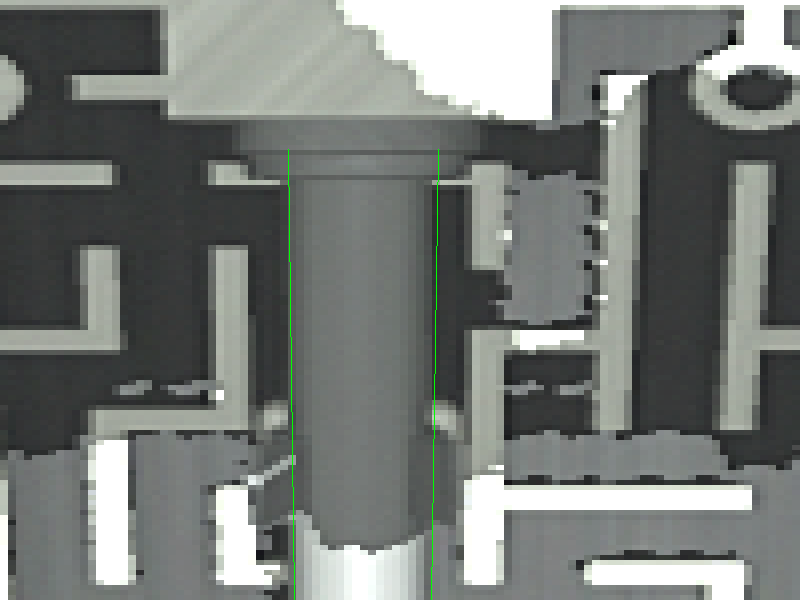

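View pics/w12b.png

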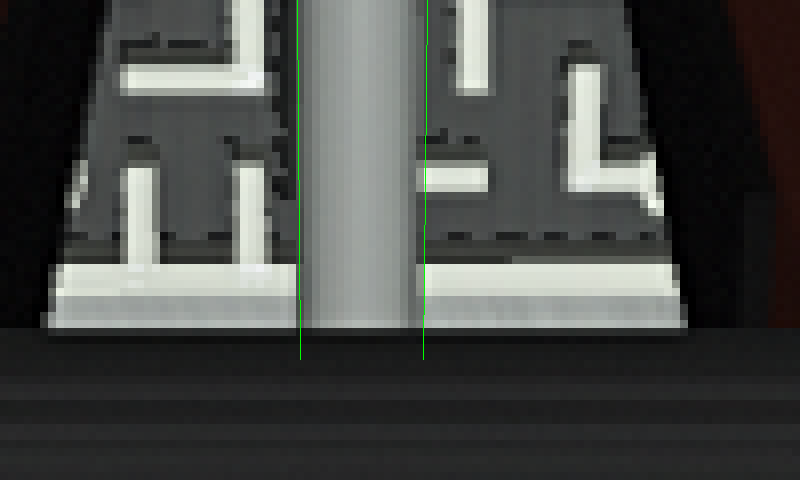

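The axis and silhouette match the seated model at z = 53 mm, and no gap shows between collar and adapter. Handing in.

```bash
python3 -c "
from plant import *
s=get_state();print(s['time_s'],s['wrist_force']);print(hand_in())"
```

```text
17.9833 [ 0.46999191  0.70513331 -0.105156  ]
the job is handed in; nothing more can be done
None
```

The pipe is fitted and I handed the job in at 18.0 s of the 51 s allowed; hand-in gave no verdict.

- **Snap-in:** I pressed the pipe down into both clips with the wrist reading at most about 8 N upward. The force dropped negative as the clips pulled it in, then rose to about 12 N on the clip floors.
- **Slide:** I slid it about 30 mm toward the port against a steady drag of about 7 N. It stopped dead, and I pushed on to 14 N in total, so the collar bore on the adapter with roughly 7 N. I then relaxed the push, opened the gripper and lifted clear.
- **Last checks:** The final wrist image shows the collar flush on the adapter ring. The pipe's outline matches a pipe lying level on the clip axis, 53 mm above the bench. The tail end was hidden behind the gripper in that image. The wrist force is about zero.
- **Bystanders:** I saw no contact with any of them. I did not re-measure their positions, and I did not look at the short pipe again after lifting off the rack.
- **Disagreement:** While carrying the pipe, the wrist image put its tilt at about 3.7° and the scene camera at about 0.8°. I trusted the scene camera, and the even floor contact at the clips fitted that.

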